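# Put the walnuts away in the leaning clip-top jar

### The arm

A 7-joint arm with a two-finger parallel gripper is mounted at the origin on the work surface. World frame = base frame: x ahead of the robot, y to its left, z up, the work surface at z = 0. Lengths are in m, angles in degrees, forces in N, time in s.
With the tool pointing down it reaches from about 0.425 to 0.925 m from the base axis. Payload 6.8 kg.
Tool frame: the origin (TCP) lies midway between the tips of the shut fingers; the grasp point (between the pads) lies arm.grip_depth behind it (arm.grip_depth is the distance from the TCP to the grasp point, in m); z points along the fingers, y is the line along which they close (so a half turn about z gives the same grasp; the last joint's range is limited). The gripper opens to 85 mm and grips with 20 to 120 N. Pads are 22 mm wide; open, the fingers measure 114 mm over their backs; the gripper's body (76 mm by 85 mm) begins 54 mm behind the grasp point. The pads swing forward as they close: fully open they stand 13 mm farther back than shut.
Start: joints at [61.301, 27.33, 1.283, 89.118, -0.659, 63.558, -4.761], TCP at [0.258, -0.624, 0.231] pointing down, gripper open.
Joint ranges: [-169.35, 169.35], [-19.33, 120.38], [-80.79, 83.38], [13.8, 139.57], [-78.32, 258.32], [9.67, 109.79], [-169.56, 169.56]. Speed limits (degrees/s): [136.94, 136.94, 180, 180, 180, 180, 180].

### API

Orientations are given as a 3x3 rotation matrix whose columns are the frame's x, y, z axes.
In Python, from plant import arm gives the robot as it stands.
- The arm moves only by the tool apply_moves, never from a script. Its argument "rows" is a list of rows, each an object of numbers: "x", "y", "z": the shift along the tool's x, y, z in cm; "rx", "ry", "rz": the turn, a rotation vector about the tool's x, y, z in rad; "claw": the finger opening in cm, from 0 to 8.54. In form: [{"x": .., "y": .., "z": .., "rx": .., "ry": .., "rz": .., "claw": ..}, ...]. A call has 1 to 20 rows; each row is the pose to reach, as a shift and turn from the pose commanded when the call began, along the tool's axes at that moment; what a row does not reach only later rows make up. A row lasts 1/12 s, in which the tool goes at most 41.7 mm and 7.16 degrees, less where a joint would pass 70% of its speed; a pose out of reach is approached as far as the arm can. A call with a gripper value outside its range is refused whole. The fingers move at their own pace and stop on an object; "force" is the grip in N (left out, the last holds). Time passes only in rows, so rows that repeat a pose let the fingers close. It gives the time, the measured TCP pose, the force, the opening and the grip force at its end, in the units of the state.
- arm.state(): the state, without advancing time (a new reading comes with each control period).
- arm.camera(name): name is "side" or "top" or "wrist"; returns a dict with "pixels" (400x640x3 uint8, red, green, blue), "intrinsics" (3x3 intrinsics, pixels), "pose" (4x4, takes a point from camera to world coordinates). Camera axes: x right, y up, looking along -z (the intrinsics and any distortion apply to the point x, -y, -z); pixel columns grow to the right and rows downward; lengths in m; the calibration is good to about 2 mm. A picture is of the moment at which its call begins. There is no depth.
- arm.hand_in(): hands the job in; it is judged then, once.
The state is a dict: "time_s": time; "joint_pos": joint angles; "joint_vel": joint speeds; "joint_torque": joint torques, N m; "tool_pos": TCP position; "tool_rot": TCP orientation; "contact_force": force on the tool from outside, world axes, zero at the start; "moment": the same for the moment, N m; "opening": finger opening in m; "finger_force": force on a finger pad.
Only numpy, scipy, OpenCV 4.12 (cv2) and the standard library are available. Lean on these libraries where they do the work, as an engineer would, in place of code of your own. Each camera call takes 0.05 s, during which the arm holds its last target. There are 200 camera calls.

### The job

Tip the four walnuts from the steel scoop into the leaning glass jar and stand the scoop back down upright on the marble. Then put the wooden lid on the jar, and swing the wire clamp over it and press it fully down so that the lid is held tight against its seal. Leave everything else on the sill where it is.

Things in the scene. Friction and masses are not known exactly. Their poses are not given: they have to be found in the camera images.
- scoop: Steel scoop, 120 g. Origin: middle of its floor's underside (68 x 65 mm, 3 thick), z up. Walls 3 thick, 42 high at the back (-y) and at x = +-32. At y = 31 the floor turns up 32 deg into a pouring ramp, open at the end, 26 mm side walls: ramp edge at y = 82, z = 32. Handle to -x: 16 wide (y), 18 tall, x = -34 to -129, centre line y = 0, z = 33 mm.
- walnut1_center (a point): Centre of walnut 1, a 27 to 30 mm nut of 12 g; all four start in the scoop. Only the position matters.
- walnut2_center (a point): Centre of walnut 2, a 27 to 30 mm nut of 12 g; all four start in the scoop. Only the position matters.
- walnut3_center (a point): Centre of walnut 3, a 27 to 30 mm nut of 12 g; all four start in the scoop. Only the position matters.
- walnut4_center (a point): Centre of walnut 4, a 27 to 30 mm nut of 12 g; all four start in the scoop. Only the position matters.
- jar_mouth (a point): Centre of the leaning jar's mouth, in the plane of its uncompressed white seal ring. z: out of the jar along its axis, which leans 30 deg from vertical to its low front side; x: up the slope to the high back, where the clamp is hinged; y level. Mouth 88 mm inside, 100 outside; glass rim 5 mm below this plane, inner floor 99 mm below. The seal gives up to 5 mm, 2.5 N per mm.
- jar_inside (a point): Middle of the room inside the jar, 52 mm below the mouth along the jar's axis; same axes as jar_mouth.
- lid: Round wooden lid. Origin: centre of the underside of its plug. z out of the top. Plug 82 mm in diameter and 10 mm deep; above it a disc 100 mm in diameter, z = 10 to 18 mm; above that a knob 26 mm in diameter, z = 18 to 50 mm. 150 g. It starts lying plug down on the marble.
- clamp (a joint): Angle of the wire clamp in rad: 0 when down flat on a lid that is pressed tight, about 2.3 when it stands open behind the mouth. Stiff hinge: it stays where it is left and needs about 5 N at the bar to swing, 8 to 15 N over the last bit against the seal.
- clamp_bar (a point): Middle of the clamp's cross bar. The clamp is a U of 10 mm steel rod: the cross bar, 72 mm long and parallel to jar_mouth's y, joins two straight arms (y = +-36 mm), 126 mm from hinge to bar, that pass either side of the lid's knob. Closed, the bar lies at x = -70, z = +9.5 mm in jar_mouth axes.
- clamp_hinge (a point): Middle of the clamp's hinge axis, at x = +56 mm, z = +9.5 mm in jar_mouth axes; the axis is the mouth's y axis and the clamp joint turns positively about it (bar at hinge + 126 mm * (-cos, 0, sin) in jar_mouth axes).
- saucer: White saucer, 110 mm across, 16 mm high; a bystander. Origin: middle of its underside.
- teaspoon: Steel teaspoon, 140 mm; a bystander. Origin: middle of its underside.
- ice_tray: Purple ice cube tray, 100 x 190 x 32 mm; a bystander. Origin: middle of its underside.
- glass_jar_a: Empty glass jar, 80 mm wide, 100 mm high; a bystander. Origin: middle of its underside.
- glass_jar_b: Empty glass jar like the other; a bystander. Origin: middle of its underside.
- jar: The leaning glass jar with its seal and clamp, fixed in a fixed wooden cradle of 150 x 120 mm; origin at the centre of its underside, z along its axis, same axes as jar_mouth (which lies 105 mm up).
There are look-alikes about, which are no part of the job. Of the things shaped like the lid, the wooden one is meant.

How it is judged (in metres and radians):
On the way, in this order (a step that is already met when the one before it is completed fails the run):
1. all four walnuts are inside the jar (distance between each of walnut1_center, walnut2_center, walnut3_center, walnut4_center and jar_inside below 0.05 m), for 0.2 s.
2. the scoop stands upright on the marble, released, with the walnuts in the jar (all of step 1 and angle between scoop's own z axis and vertical below 0.12 rad and height (world z) of scoop between -0.01 and 0.01 m and contact force between scoop and the fingers below 0.1 N), for 0.2 s.
3. the lid sits in the jar's mouth, let go, with the clamp still open (z of lid in the frame of jar_mouth between -0.02 and -0.006 m and x of lid in the frame of jar_mouth between -0.007 and 0.007 m and y of lid in the frame of jar_mouth between -0.007 and 0.007 m and angle between the z axis of lid and the z axis of jar_mouth, either way round below 0.1 rad and contact force between lid and the fingers below 0.1 N and value of joint clamp above 0.6 rad), for 0.2 s.
4. the clamp is down and the lid is tight (value of joint clamp below 0.07 rad and z of lid in the frame of jar_mouth between -0.02 and -0.0117 m and x of lid in the frame of jar_mouth between -0.007 and 0.007 m and y of lid in the frame of jar_mouth between -0.007 and 0.007 m and angle between the z axis of lid and the z axis of jar_mouth, either way round below 0.1 rad), for 0.2 s.
At the end, for the whole second after the job is handed in: Walnuts in the jar (centres within 50 mm of jar_inside); scoop upright on the marble (0.12 rad, 10 mm); lid in the mouth, 7 mm from centred at most, square within 0.1 rad, its underside over 11.7 mm below the jar_mouth plane; clamp below 0.07 rad; all at rest (all of step 1 and all of step 4 and angle between scoop's own z axis and vertical below 0.12 rad and height (world z) of scoop between -0.01 and 0.01 m and linear speed of each of lid, scoop below 0.02 m/s and velocity of joint clamp between -0.05 and 0.05 rad/s); the robot touches nothing.
It fails at once if the saucer, teaspoon, ice cube tray or an empty glass jar is moved by more than 30 mm (distance of any of saucer, teaspoon, ice_tray, glass_jar_a, glass_jar_b from where it was at the start of the episode above 0.03 m).
It also fails if it takes over 72 s, if anything falls off the work surface, if the arm or the gripper's body presses on something with over 40 N, if the wrist force passes 120 N, or if a joint passes its speed limit or range.

## Working session

There is one attempt and no reset: what is moved stays moved. The work goes in short steps, Python scripts to look and compute and a tool call to move; the robot and the scene stay as the last step left them, time stands still between calls to the robot, and variables do not carry over. Pictures are saved under pics/ and viewed, at most 10 in all, crops included, and the job is handed in when it is done.

Besides the shell and the picture viewer there is one more tool, called after "Call:" by a JSON object that holds its "method" and its "body". apply_moves: Moves the arm, as the interface text tells. Its arguments: {"type":"object","properties":{"rows":{"type":"array"},"force":{"type":"number"}},"required":["rows"]}

```bash
ls; mkdir -p pics
python3 - <<'E'
from plant import arm
import cv2,numpy as np
print(arm.grip_depth, arm.state())
for n in("side","top"):
    c=arm.camera(n); cv2.imwrite(f"pics/{n}0.png",c["pixels"][:,:,::-1]); np.savez(f"pics/{n}0.npz",**c); print(n,c["intrinsics"],c["pose"], c.keys())
E
```

```text
pics
0.0187 {'time_s': 0.0, 'joint_pos': array([61.29996544, 27.37603554,  1.28202511, 89.17834957, -0.66079805,
       63.55667016, -4.76307623]), 'joint_vel': array([-0.00355685,  0.0581361 , -0.00193565,  0.03993502,  0.14550556,
       -0.0819749 , -0.06164371]), 'joint_torque': array([-9.20253515e-04, -5.96449864e+01,  1.60775967e+00, -2.81197500e+01,
        1.25712622e-02,  9.52205068e-03, -7.56697318e-06]), 'tool_pos': array([ 0.25813101, -0.62305867,  0.2303233 ]), 'tool_rot': array([[ 9.23858582e-01,  3.82733164e-01, -8.03380886e-04],
       [ 3.82733988e-01, -9.23857167e-01,  1.62176607e-03],
       [-1.21505528e-04, -1.80576368e-03, -9.99998362e-01]]), 'contact_force': array([0.28389087, 1.0729873 , 0.76301356]), 'moment': array([-0.01709547,  0.0083679 ,  0.00811663]), 'finger_force': 0.0, 'opening': 0.08548470364975944}
side [[429.21191789   0.         319.56185027]
 [  0.         429.21191789 203.41920978]
 [  0.           0.           1.        ]] [[ 0.95358325  0.21264467 -0.2132164   0.15595713]
 [-0.30110457  0.6642086  -0.68422436 -0.98834568]
 [-0.0038765   0.71666532  0.69740648  1.09934761]
 [ 0.          0.          0.          1.        ]] dict_keys(['pixels', 'intrinsics', 'pose'])
top [[438.44014205   0.         316.11266356]
 [  0.         438.44014205 203.18431847]
 [  0.           0.           1.        ]] [[ 0.02106796  0.99064471 -0.13483023  0.31444031]
 [-0.99975302  0.02182921  0.00416996 -0.02218143]
 [ 0.00707419  0.13470908  0.99085994  1.29717624]
 [ 0.          0.          0.          1.        ]] dict_keys(['pixels', 'intrinsics', 'pose'])
```

View pics/side0.png

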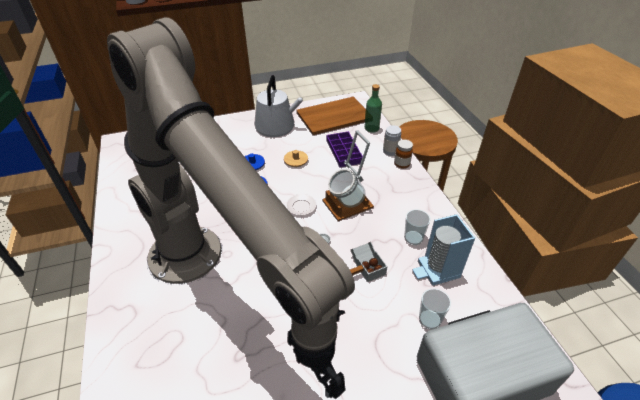

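View pics/top0.png

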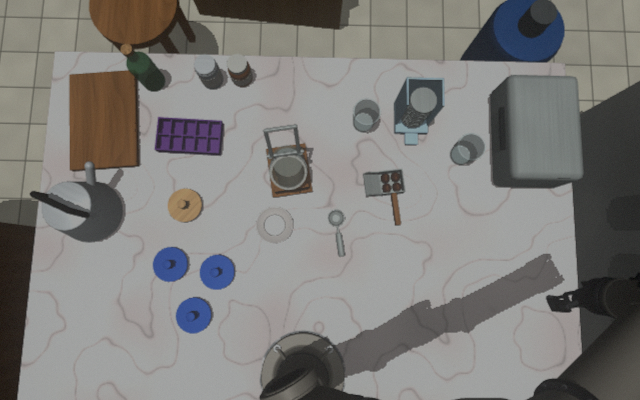

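The top view shows the leaning jar at (289,170) with its clamp behind it at (283,135). The scoop is at (383,183), handle down to (397,222), ramp to the left, nuts at the right.

Lid-like things are the wooden (185,205) and blue (171,264), (217,271), (194,315). The wooden one at (185,205) fits the description. I'll confirm it in an enlarged crop.

```bash
cat > h.py <<'E'
import numpy as np,cv2
def ray(c,u,v):
    K=c["intrinsics"];P=c["pose"];d=np.array([(u-K[0,2])/K[0,0],-(v-K[1,2])/K[1,1],-1.])
    return P[:3,3],P[:3,:3]@d
def onz(c,u,v,z):
    o,d=ray(c,u,v);return o+d*(z-o[2])/d[2]
def proj(c,p):
    P=c["pose"];q=P[:3,:3].T@(np.asarray(p,float)-P[:3,3]);K=c["intrinsics"]
    return np.array([K[0,0]*q[0]/-q[2]+K[0,2],K[1,1]*-q[1]/-q[2]+K[1,2]])
def tri(c1,p1,c2,p2):
    A=[];b=[]
    M=np.zeros((3,3));r=np.zeros(3)
    for c,p in((c1,p1),(c2,p2)):
        o,d=ray(c,*p);d=d/np.linalg.norm(d);Q=np.eye(3)-np.outer(d,d);M+=Q;r+=Q@o
    return np.linalg.solve(M,r)
E
python3 - <<'E'
import cv2,numpy as np
t=cv2.imread("pics/top0.png");s=cv2.imread("pics/side0.png")
a=cv2.resize(t[120:240,150:420],None,fx=2.96,fy=2.96,interpolation=3)[:, :800]
b=cv2.resize(s[125:195,275:395],None,fx=3.3,fy=3.3,interpolation=3)
c=cv2.resize(s[225:295,280:400],None,fx=3.3,fy=3.3,interpolation=3)
bb=np.hstack([b,c]);bb=cv2.copyMakeBorder(bb,0,0,0,a.shape[1]-bb.shape[1],0)
print(a.shape,b.shape)
cv2.imwrite("pics/crop1.png",np.vstack([a,bb]))
E
```

```text
(355, 799, 3) (231, 396, 3)
```

View pics/crop1.png

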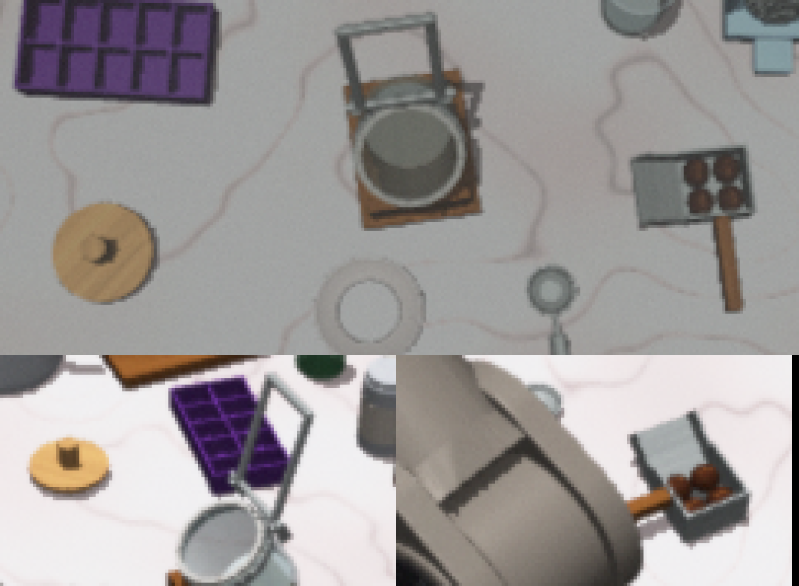

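The wooden lid is confirmed at about (185,205) in the top view, with a knob and a turned disc. The scoop's nuts sit at the closed end (right), ramp to the left. Next I'll measure everything.

```bash
cat > meas.py <<'E'
import numpy as np,cv2
from h import *
T=dict(np.load("pics/top0.npz"));S=dict(np.load("pics/side0.npz"))
def wood(c,x0,x1,y0,y1):
    h=cv2.cvtColor(c["pixels"],cv2.COLOR_RGB2HSV);m=((h[...,0]>5)&(h[...,0]<24)&(h[...,1]>90)&(h[...,2]>60)).astype(np.uint8)
    z=np.zeros_like(m);z[y0:y1,x0:x1]=m[y0:y1,x0:x1];return z
# lid
m=wood(T,160,210,185,225);cs=max(cv2.findContours(m,0,1)[0],key=cv2.contourArea)
h=cv2.convexHull(cs).reshape(-1,2)
P=np.array([onz(T,u,v,.018)[:2] for u,v in h.astype(float)]);(c,r)=cv2.minEnclosingCircle(P.astype(np.float32));print("lid top",c,r,cv2.fitEllipse(P.astype(np.float32)*1000))
m=wood(S,280,312,148,172);cs=max(cv2.findContours(m,0,1)[0],key=cv2.contourArea);h=cs.reshape(-1,2)
P=np.array([onz(S,u,v,.018)[:2] for u,v in h.astype(float)]);print("lid side bbox centre x,y(knob biases)",(P.max(0)+P.min(0))/2,P.max(0)-P.min(0))
# handle
h=cv2.cvtColor(T["pixels"],cv2.COLOR_RGB2HSV);print(h[210,395:399],h[182,386])
m=wood(T,386,404,194,228);ys,xs=np.nonzero(m);print(len(xs),ys.min(),ys.max())
P=np.array([onz(T,u,v,.042)[:2] for u,v in zip(xs,ys)]);R=cv2.minAreaRect(P.astype(np.float32)*1000);print("handle",R,cv2.boxPoints(R).round(),np.degrees(np.linalg.svd(P-P.mean(0))[2]),np.linalg.svd((P-P.mean(0)))[2][0])
# scoop corners from crop by eye
for n,(a,b),z in[("back right",(753,213),.042),("back left far",(745,150),.042),("ramp edge near",(637,226),.045),("ramp edge far",(634,158),.045)]:
    print(n,onz(T,150+a/2.96,120+b/2.96,z).round(4))
# jar ring
print("jar mouth tri",tri(T,(150+411/2.96,120+157/2.96),S,(275+222/3.3,125+188/3.3)))
tc=lambda a,b:(150+a/2.96,120+b/2.96); sc=lambda a,b:(275+a/3.3,125+(b-355)/3.3)
print("bar L,R",tri(T,tc(345,27),S,sc(272,378)),tri(T,tc(434,20),S,sc(310,412)))
for p in[(368,226),(481,212),(345,88)]:print("cradle",onz(T,*tc(*p),.0).round(4))
E
python3 meas.py
```

```text
lid top (0.47498857975006104, 0.35894039273262024) 0.04837768152356148 ((475.2568664550781, 358.9997253417969), (95.1891098022461, 96.1614990234375), 178.68934631347656)
lid side bbox centre x,y(knob biases) [0.47339621 0.35463624] [0.09568367 0.10579398]
[[ 13 120 115]
 [ 12 110 114]
 [ 11 107 114]
 [ 13  87 114]] [11 33 62]
128 194 224
handle ((473.9290771484375, -257.3481750488281), (88.10610961914062, 11.914216995239258), 7.875271797180176) [[ 429. -257.]
 [ 431. -269.]
 [ 518. -257.]
 [ 517. -245.]] [[-56.74788334  -7.9046876 ]
 [  7.9046876  -56.74788334]] [-0.99043741 -0.13796283]
back right [ 0.5238 -0.283   0.042 ]
back left far [ 0.5866 -0.2755  0.042 ]
ramp edge near [ 0.5079 -0.1689  0.045 ]
ramp edge far [ 0.5755 -0.1656  0.045 ]
jar mouth tri [0.55860317 0.04855225 0.12112754]
bar L,R [0.62685916 0.09580772 0.28316863] [0.6349792  0.02349696 0.28921255]
cradle [0.5088 0.0977 0.    ]
cradle [ 0.5257 -0.0161  0.    ]
cradle [0.6513 0.1261 0.    ]
```

Run:
```python
from plant import arm
print([a for a in dir(arm) if not a.startswith('_')])
import numpy as np
from h import *
# desired pre-grasp pose
yaw=np.radians(7.9);o=np.array([.551,-.247,0]);X=np.array([np.cos(yaw),np.sin(yaw),0]);Y=np.array([-X[1],X[0],0])
g=o-X*.072
from scipy.spatial.transform import Rotation as Ro
s=arm.state();R0=s["tool_rot"];Rt=np.c_[X,-Y,[0,0,-1]]
for z in(.11,.0143):
    p=np.array([g[0],g[1],z]);print(p,(R0.T@(p-s["tool_pos"])*100).round(2),Ro.from_matrix(R0.T@Rt).as_rotvec().round(3))
```

```text
['MotionError', 'camera', 'grip_depth', 'hand_in', 'state']
[ 0.47968332 -0.25689601  0.11      ] [ 34.48 -25.33  12.08] [-0.002  0.     0.255]
[ 0.47968332 -0.25689601  0.0143    ] [ 34.48 -25.32  21.65] [-0.002  0.     0.255]
```

Call:
{"method": "apply_moves", "body": {"rows": [{"x":34.5,"y":-25.3,"z":-4,"rz":0.255,"claw":6},{"x":34.5,"y":-25.3,"z":-4,"rz":0.255,"claw":6},{"x":34.5,"y":-25.3,"z":-4,"rz":0.255,"claw":6},{"x":34.5,"y":-25.3,"z":-4,"rz":0.255,"claw":6},{"x":34.5,"y":-25.3,"z":-4,"rz":0.255,"claw":6},{"x":34.5,"y":-25.3,"z":-4,"rz":0.255,"claw":6},{"x":34.5,"y":-25.3,"z":-4,"rz":0.255,"claw":6},{"x":34.5,"y":-25.3,"z":-4,"rz":0.255,"claw":6},{"x":34.5,"y":-25.3,"z":-4,"rz":0.255,"claw":6},{"x":34.5,"y":-25.3,"z":-4,"rz":0.255,"claw":6},{"x":34.5,"y":-25.3,"z":-4,"rz":0.255,"claw":6},{"x":34.5,"y":-25.3,"z":-4,"rz":0.255,"claw":6},{"x":34.5,"y":-25.3,"z":-4,"rz":0.255,"claw":6}]}}

```text
schema error: expected keys x, y, z, rx, ry, rz, claw
```

Call:
{"method": "apply_moves", "body": {"rows": [{"rx":-1.3},{"rx":-1.3},{"rx":-1.3},{"rx":-1.3},{"rx":-1.3},{"rx":-1.3},{"rx":-1.3},{"rx":-1.3},{"rx":-1.3},{"rx":-1.3},{"rx":-1.3},{"rx":-1.3}]}}

```text
schema error: expected keys x, y, z, rx, ry, rz, claw
```

Run:
```python
from plant import arm
s=arm.state()
for k in("time_s","joint_pos","tool_pos","tool_rot","contact_force"):print(k,np.round(s[k],3) if 0 else s[k])
```

```text
time_s 0.1
joint_pos [61.29907818 27.37127975  1.27941963 89.17266968 -0.66041234 63.55849962
 -4.76282406]
tool_pos [ 0.25818706 -0.62308544  0.23041994]
tool_rot [[ 9.23833980e-01  3.82792710e-01 -7.19386511e-04]
 [ 3.82793375e-01 -9.23832773e-01  1.49670119e-03]
 [-9.16665311e-05 -1.65807981e-03 -9.99998621e-01]]
contact_force [ 0.01409485 -0.14790711 -1.13179665]
```

All keys are required in every row.

Call:
{"method": "apply_moves", "body": {"rows": [{"x":34.5,"y":-25.3,"z":-4,"rx":0,"ry":0,"rz":0.255,"claw":6},{"x":34.5,"y":-25.3,"z":-4,"rx":0,"ry":0,"rz":0.255,"claw":6},{"x":34.5,"y":-25.3,"z":-4,"rx":0,"ry":0,"rz":0.255,"claw":6},{"x":34.5,"y":-25.3,"z":-4,"rx":0,"ry":0,"rz":0.255,"claw":6},{"x":34.5,"y":-25.3,"z":-4,"rx":0,"ry":0,"rz":0.255,"claw":6},{"x":34.5,"y":-25.3,"z":-4,"rx":0,"ry":0,"rz":0.255,"claw":6},{"x":34.5,"y":-25.3,"z":-4,"rx":0,"ry":0,"rz":0.255,"claw":6},{"x":34.5,"y":-25.3,"z":-4,"rx":0,"ry":0,"rz":0.255,"claw":6},{"x":34.5,"y":-25.3,"z":-4,"rx":0,"ry":0,"rz":0.255,"claw":6},{"x":34.5,"y":-25.3,"z":-4,"rx":0,"ry":0,"rz":0.255,"claw":6},{"x":34.5,"y":-25.3,"z":-4,"rx":0,"ry":0,"rz":0.255,"claw":6},{"x":34.5,"y":-25.3,"z":-4,"rx":0,"ry":0,"rz":0.255,"claw":6},{"x":34.5,"y":-25.3,"z":-4,"rx":0,"ry":0,"rz":0.255,"claw":6}]}}

```text
time_s: 1.18
tool_pos: [0.4804, -0.2571, 0.271]
tool_rot: [[0.99, 0.139, -0.001], [0.139, -0.99, 0.0], [-0.001, -0.0, -1.0]]
contact_force: [-0.1, -0.3, -0.5]
opening: 0.0604
finger_force: 0.0
```

Call:
{"method": "apply_moves", "body": {"rows": [{"x":0,"y":0,"z":0,"rx":-1.3,"ry":0,"rz":0,"claw":6},{"x":0,"y":0,"z":0,"rx":-1.3,"ry":0,"rz":0,"claw":6},{"x":0,"y":0,"z":0,"rx":-1.3,"ry":0,"rz":0,"claw":6},{"x":0,"y":0,"z":0,"rx":-1.3,"ry":0,"rz":0,"claw":6},{"x":0,"y":0,"z":0,"rx":-1.3,"ry":0,"rz":0,"claw":6},{"x":0,"y":0,"z":0,"rx":-1.3,"ry":0,"rz":0,"claw":6},{"x":0,"y":0,"z":0,"rx":-1.3,"ry":0,"rz":0,"claw":6},{"x":0,"y":0,"z":0,"rx":-1.3,"ry":0,"rz":0,"claw":6},{"x":0,"y":0,"z":0,"rx":-1.3,"ry":0,"rz":0,"claw":6},{"x":0,"y":0,"z":0,"rx":-1.3,"ry":0,"rz":0,"claw":6},{"x":0,"y":0,"z":0,"rx":-1.3,"ry":0,"rz":0,"claw":6},{"x":0,"y":0,"z":0,"rx":-1.3,"ry":0,"rz":0,"claw":6}]}}

```text
time_s: 2.18
tool_pos: [0.4793, -0.2583, 0.2689]
tool_rot: [[0.991, 0.043, 0.13], [0.137, -0.262, -0.955], [-0.007, 0.964, -0.265]]
contact_force: [-0.4, 0.8, -0.5]
opening: 0.0603
finger_force: 0.0
```

Run:
```python
from plant import arm
s=arm.state()
for k in("time_s","joint_pos","tool_pos","tool_rot"):print(k,s[k].round(3) if k!="time_s" else s[k])
```

```text
time_s 2.1833
joint_pos [  -8.728   24.843   -7.597  128.632   77.591   82.523 -153.324]
tool_pos [ 0.479 -0.258  0.269]
tool_rot [[ 0.991  0.043  0.13 ]
 [ 0.137 -0.262 -0.955]
 [-0.007  0.964 -0.265]]
```

Call:
{"method": "apply_moves", "body": {"rows": [{"x":3,"y":-10,"z":-28,"rx":-0.15,"ry":0,"rz":0,"claw":6},{"x":3,"y":-10,"z":-28,"rx":-0.15,"ry":0,"rz":0,"claw":6},{"x":3,"y":-10,"z":-28,"rx":-0.15,"ry":0,"rz":0,"claw":6},{"x":3,"y":-10,"z":-28,"rx":-0.15,"ry":0,"rz":0,"claw":6},{"x":3,"y":-10,"z":-28,"rx":-0.15,"ry":0,"rz":0,"claw":6},{"x":3,"y":-10,"z":-28,"rx":-0.15,"ry":0,"rz":0,"claw":6},{"x":3,"y":-10,"z":-28,"rx":-0.15,"ry":0,"rz":0,"claw":6},{"x":3,"y":-10,"z":-28,"rx":-0.15,"ry":0,"rz":0,"claw":6},{"x":3,"y":-10,"z":-28,"rx":-0.15,"ry":0,"rz":0,"claw":6}]}}

```text
time_s: 2.93
tool_pos: [0.4702, 0.0423, 0.2495]
tool_rot: [[0.99, 0.017, 0.138], [0.139, -0.124, -0.983], [0.001, 0.992, -0.125]]
contact_force: [-0.5, -0.6, -0.9]
opening: 0.06
finger_force: 0.0
```

Run:
```python
from plant import arm
import cv2,numpy as np
s=arm.state()
for k in("time_s","joint_pos","tool_pos","tool_rot"):print(k,s[k].round(3) if k!="time_s" else s[k])
c=arm.camera("wrist");cv2.imwrite("pics/w0.png",c["pixels"][:,:,::-1]);np.savez("pics/w0.npz",**c);R=s["tool_rot"]
print(R.T@(c["pose"][:3,3]-s["tool_pos"]),R.T@c["pose"][:3,:3])
```

```text
time_s 2.9333
joint_pos [ -35.331   39.435  -14.899  113.128   54.978  107.395 -163.024]
tool_pos [0.47  0.042 0.249]
tool_rot [[ 0.99   0.017  0.138]
 [ 0.139 -0.124 -0.983]
 [ 0.001  0.992 -0.125]]
[ 0.06654153  0.00050581 -0.14237014] [[ 3.09093825e-04  9.63984590e-01  2.65957918e-01]
 [ 9.99999926e-01 -3.58848487e-04  1.38482845e-04]
 [ 2.28933925e-04  2.65957856e-01 -9.63984630e-01]]
```

```bash
cat > go.py <<'E'
import numpy as np
from plant import arm
from scipy.spatial.transform import Rotation as Ro
def delta(p,Rt):
    s=arm.state();R=s["tool_rot"]
    print("t",s["time_s"],"d",(R.T@(np.asarray(p)-s["tool_pos"])*100).round(2),"rot",Ro.from_matrix(R.T@Rt).as_rotvec().round(3),"q",s["joint_pos"].round(1),"pos",s["tool_pos"].round(4),"F",s["contact_force"].round(1),"open",round(s["opening"],4))
def scoopR(yaw,tilt,flip=1):
    X=np.array([np.cos(yaw),np.sin(yaw),0]);Y=np.array([-X[1],X[0],0])
    return Ro.from_rotvec(-X*tilt).as_matrix()@np.c_[X*flip,-Y*flip,[0,0,-1]]
E
python3 - <<'E'
from go import *
delta([.4797,-.2569,.13],scoopR(np.radians(7.9),0))
E
```

```text
t 2.9833 d [-3.07 -8.29 30.78] rot [ 1.448  0.    -0.002] q [ -35.2   39.4  -14.8  113.3   55.   107.4 -163.1] pos [0.4698 0.0398 0.25  ] F [-0.2 -1.2  0.1] open 0.0599
```

Call:
{"method": "apply_moves", "body": {"rows": [{"x":-3,"y":-8.3,"z":30.8,"rx":1.448,"ry":0,"rz":0,"claw":6},{"x":-3,"y":-8.3,"z":30.8,"rx":1.448,"ry":0,"rz":0,"claw":6},{"x":-3,"y":-8.3,"z":30.8,"rx":1.448,"ry":0,"rz":0,"claw":6},{"x":-3,"y":-8.3,"z":30.8,"rx":1.448,"ry":0,"rz":0,"claw":6},{"x":-3,"y":-8.3,"z":30.8,"rx":1.448,"ry":0,"rz":0,"claw":6},{"x":-3,"y":-8.3,"z":30.8,"rx":1.448,"ry":0,"rz":0,"claw":6},{"x":-3,"y":-8.3,"z":30.8,"rx":1.448,"ry":0,"rz":0,"claw":6},{"x":-3,"y":-8.3,"z":30.8,"rx":1.448,"ry":0,"rz":0,"claw":6},{"x":-3,"y":-8.3,"z":30.8,"rx":1.448,"ry":0,"rz":0,"claw":6},{"x":-3,"y":-8.3,"z":30.8,"rx":1.448,"ry":0,"rz":0,"claw":6},{"x":-3,"y":-8.3,"z":30.8,"rx":1.448,"ry":0,"rz":0,"claw":6},{"x":-3,"y":-8.3,"z":30.8,"rx":1.448,"ry":0,"rz":0,"claw":6},{"x":-3,"y":-8.3,"z":30.8,"rx":1.448,"ry":0,"rz":0,"claw":6}]}}

```text
time_s: 4.07
tool_pos: [0.4777, -0.2647, 0.1317]
tool_rot: [[0.992, 0.126, 0.003], [0.126, -0.992, 0.0], [0.003, -0.0, -1.0]]
contact_force: [-0.7, -0.2, -0.5]
opening: 0.0601
finger_force: 0.0
```

Run:
```python
from go import *
delta([.4797,-.2569,.13],scoopR(np.radians(7.9),0))
import cv2
c=arm.camera("wrist");cv2.imwrite("pics/w1.png",c["pixels"][:,:,::-1]);np.savez("pics/w1.npz",**c)
```

```text
t 4.0667 d [ 0.29 -0.74  0.17] rot [ 0.    -0.003 -0.011] q [ 40.3  23.7 -22.1 111.   11.8  47.3 -70.9] pos [ 0.4777 -0.2647  0.1317] F [-0.7 -0.2 -0.5] open 0.0601
```

Call:
{"method": "apply_moves", "body": {"rows": [{"x":0.3,"y":-0.7,"z":-1,"rx":0,"ry":0,"rz":-1.5,"claw":6},{"x":0.3,"y":-0.7,"z":-1,"rx":0,"ry":0,"rz":-1.5,"claw":6},{"x":0.3,"y":-0.7,"z":-1,"rx":0,"ry":0,"rz":-1.5,"claw":6},{"x":0.3,"y":-0.7,"z":-1,"rx":0,"ry":0,"rz":-1.5,"claw":6},{"x":0.3,"y":-0.7,"z":-1,"rx":0,"ry":0,"rz":-1.5,"claw":6},{"x":0.3,"y":-0.7,"z":-1,"rx":0,"ry":0,"rz":-1.5,"claw":6},{"x":0.3,"y":-0.7,"z":-1,"rx":0,"ry":0,"rz":-1.5,"claw":6},{"x":0.3,"y":-0.7,"z":-1,"rx":0,"ry":0,"rz":-1.5,"claw":6},{"x":0.3,"y":-0.7,"z":-1,"rx":0,"ry":0,"rz":-1.5,"claw":6},{"x":0.3,"y":-0.7,"z":-1,"rx":0,"ry":0,"rz":-1.5,"claw":6},{"x":0.3,"y":-0.7,"z":-1,"rx":0,"ry":0,"rz":-1.5,"claw":6},{"x":0.3,"y":-0.7,"z":-1,"rx":0,"ry":0,"rz":-3.13,"claw":6},{"x":0.3,"y":-0.7,"z":-1,"rx":0,"ry":0,"rz":-3.13,"claw":6},{"x":0.3,"y":-0.7,"z":-1,"rx":0,"ry":0,"rz":-3.13,"claw":6},{"x":0.3,"y":-0.7,"z":-1,"rx":0,"ry":0,"rz":-3.13,"claw":6},{"x":0.3,"y":-0.7,"z":-1,"rx":0,"ry":0,"rz":-3.13,"claw":6},{"x":0.3,"y":-0.7,"z":-1,"rx":0,"ry":0,"rz":-3.13,"claw":6},{"x":0.3,"y":-0.7,"z":-1,"rx":0,"ry":0,"rz":-3.13,"claw":6},{"x":0.3,"y":-0.7,"z":-1,"rx":0,"ry":0,"rz":-3.13,"claw":6},{"x":0.3,"y":-0.7,"z":-1,"rx":0,"ry":0,"rz":-3.13,"claw":6}]}}

```text
time_s: 5.78
tool_pos: [0.4802, -0.2513, 0.14]
tool_rot: [[-0.878, 0.479, -0.001], [0.479, 0.878, -0.005], [-0.002, -0.005, -1.0]]
contact_force: [1.2, -0.2, 0.8]
opening: 0.0602
finger_force: 0.0
```

View pics/w1.png

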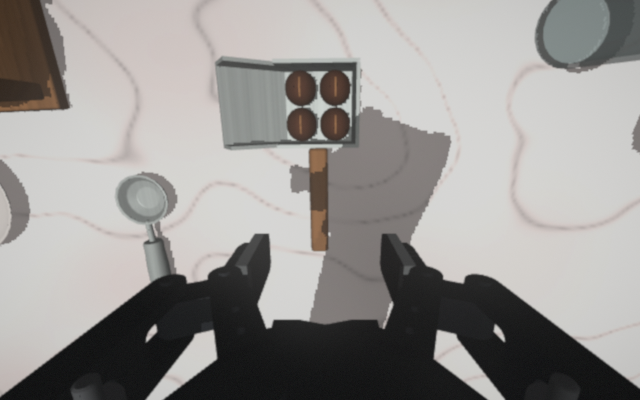

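The wrist view shows the handle running from (318,150) to (319,250), with the nuts at the closed right-hand end. I'll refine the scoop pose from this.

Run:
```python
from go import *
from h import *
c=dict(np.load("pics/w1.npz"))
h=cv2.cvtColor(c["pixels"],cv2.COLOR_RGB2HSV)
m=((h[...,0]>4)&(h[...,0]<24)&(h[...,1]>90)).astype(np.uint8);m[:146]=0;m[256:]=0;m[:,:300]=0;m[:,340:]=0
m=cv2.morphologyEx(m,3,np.ones((5,5)))
ys,xs=np.nonzero(m)
P=np.array([onz(c,u,v,.042)[:2]*1000 for u,v in zip(xs,ys)]).astype(np.float32)
R=cv2.minAreaRect(P);print(R,cv2.boxPoints(R).round(1),P.mean(0),np.linalg.svd(P-P.mean(0),full_matrices=False)[2][0])
for u,v,z in((356,61,.042),(356,146,.042),(220,148,.047),(219,58,.047)):print(onz(c,u,v,z).round(4))
delta([.4797,-.2569,.13],scoopR(np.radians(7.9),0,-1))
```

```text
((475.74395751953125, -259.11590576171875), (91.0066909790039, 13.626412391662598), 7.237178802490234) [[ 429.7 -258.1]
 [ 431.5 -271.6]
 [ 521.7 -260.1]
 [ 520.  -246.6]] [ 478.6616  -259.09695] [-0.9923114  -0.12376591]
[ 0.5911 -0.2746  0.042 ]
[ 0.5273 -0.2846  0.042 ]
[ 0.5122 -0.1743  0.047 ]
[ 0.5793 -0.1718  0.047 ]
t 5.7833 d [-0.23 -0.51  1.  ] rot [-0.006  0.    -0.638] q [ 62.9  31.3 -54.6 109.7  31.4  55.3  54.8] pos [ 0.4802 -0.2513  0.14  ] F [ 1.2 -0.2  0.8] open 0.0602
```

Run:
```python
from go import *
delta([.487,-.2577,.016],scoopR(np.radians(7.2),0,-1))
```

```text
t 5.7833 d [-0.88 -0.17 12.4 ] rot [-0.006  0.    -0.625] q [ 62.9  31.3 -54.6 109.7  31.4  55.3  54.8] pos [ 0.4802 -0.2513  0.14  ] F [ 1.2 -0.2  0.8] open 0.0602
```

Call:
{"method": "apply_moves", "body": {"rows": [{"x":-0.88,"y":-0.17,"z":3,"rx":0,"ry":0,"rz":-0.625,"claw":5},{"x":-0.88,"y":-0.17,"z":3,"rx":0,"ry":0,"rz":-0.625,"claw":5},{"x":-0.88,"y":-0.17,"z":3,"rx":0,"ry":0,"rz":-0.625,"claw":5},{"x":-0.88,"y":-0.17,"z":3,"rx":0,"ry":0,"rz":-0.625,"claw":5},{"x":-0.88,"y":-0.17,"z":4,"rx":0,"ry":0,"rz":-0.625,"claw":5},{"x":-0.88,"y":-0.17,"z":5,"rx":0,"ry":0,"rz":-0.625,"claw":5},{"x":-0.88,"y":-0.17,"z":6,"rx":0,"ry":0,"rz":-0.625,"claw":5},{"x":-0.88,"y":-0.17,"z":8,"rx":0,"ry":0,"rz":-0.625,"claw":5},{"x":-0.88,"y":-0.17,"z":10,"rx":0,"ry":0,"rz":-0.625,"claw":5},{"x":-0.88,"y":-0.17,"z":12,"rx":0,"ry":0,"rz":-0.625,"claw":5},{"x":-0.88,"y":-0.17,"z":12.4,"rx":0,"ry":0,"rz":-0.625,"claw":5},{"x":-0.88,"y":-0.17,"z":12.4,"rx":0,"ry":0,"rz":-0.625,"claw":5},{"x":-0.88,"y":-0.17,"z":12.4,"rx":0,"ry":0,"rz":-0.625,"claw":5},{"x":-0.88,"y":-0.17,"z":12.4,"rx":0,"ry":0,"rz":-0.625,"claw":5}]}}

```text
time_s: 6.95
tool_pos: [0.4897, -0.2559, 0.0174]
tool_rot: [[-0.993, -0.12, 0.002], [-0.12, 0.993, -0.003], [-0.001, -0.003, -1.0]]
contact_force: [-0.2, -0.7, -0.6]
opening: 0.0498
finger_force: 0.0
```

Run:
```python
from go import *
delta([.487,-.2577,.016],scoopR(np.radians(7.2),0,-1))
```

```text
t 6.95 d [ 0.29 -0.15  0.14] rot [-0.003  0.001 -0.005] q [ 60.8  44.8 -53.3 111.9  48.6  49.   77.4] pos [ 0.4897 -0.2559  0.0174] F [-0.2 -0.7 -0.6] open 0.0498
```

Call:
{"method": "apply_moves", "body": {"rows": [{"x":0.2,"y":-0.15,"z":0.1,"rx":0,"ry":0,"rz":0,"claw":3},{"x":0.2,"y":-0.15,"z":0.1,"rx":0,"ry":0,"rz":0,"claw":1},{"x":0.2,"y":-0.15,"z":0.1,"rx":0,"ry":0,"rz":0,"claw":1},{"x":0.2,"y":-0.15,"z":0.1,"rx":0,"ry":0,"rz":0,"claw":1},{"x":0.2,"y":-0.15,"z":0.1,"rx":0,"ry":0,"rz":0,"claw":0.6},{"x":0.2,"y":-0.15,"z":0.1,"rx":0,"ry":0,"rz":0,"claw":0.6},{"x":0.2,"y":-0.15,"z":0.1,"rx":0,"ry":0,"rz":0,"claw":0.6},{"x":0.2,"y":-0.15,"z":0.1,"rx":0,"ry":0,"rz":0,"claw":0.6},{"x":0.2,"y":-0.15,"z":0.1,"rx":0,"ry":0,"rz":0,"claw":0.6},{"x":0.2,"y":-0.15,"z":0.1,"rx":0,"ry":0,"rz":0,"claw":0.6}], "force": 90}}

```text
time_s: 7.78
tool_pos: [0.4874, -0.2578, 0.016]
tool_rot: [[-0.993, -0.12, 0.0], [-0.12, 0.993, -0.003], [-0.0, -0.003, -1.0]]
contact_force: [-2.6, -0.6, 6.4]
opening: 0.0147
finger_force: 87.7
```

Run:
```python
from go import *
delta([.487,-.2577,.016],scoopR(np.radians(7.2),0,-1)); print(arm.state()["finger_force"])
```

```text
t 7.7833 d [0.04 0.02 0.  ] rot [-0.003  0.    -0.005] q [ 61.   44.8 -53.2 112.   48.8  48.9  77.6] pos [ 0.4874 -0.2578  0.016 ] F [-2.6 -0.6  6.4] open 0.0147
87.6978600025177
```

Call:
{"method": "apply_moves", "body": {"rows": [{"x":0,"y":0,"z":-0.5,"rx":0,"ry":0,"rz":0,"claw":0.6},{"x":0,"y":0,"z":-1.5,"rx":0,"ry":0,"rz":0,"claw":0.6},{"x":0,"y":0,"z":-3,"rx":0,"ry":0,"rz":0,"claw":0.6},{"x":0,"y":0,"z":-5,"rx":0,"ry":0,"rz":0,"claw":0.6},{"x":0,"y":0,"z":-7,"rx":0,"ry":0,"rz":0,"claw":0.6},{"x":0,"y":0,"z":-9,"rx":0,"ry":0,"rz":0,"claw":0.6},{"x":0,"y":0,"z":-11,"rx":0,"ry":0,"rz":0,"claw":0.6},{"x":0,"y":0,"z":-13,"rx":0,"ry":0,"rz":0,"claw":0.6},{"x":0,"y":0,"z":-15,"rx":0,"ry":0,"rz":0,"claw":0.6},{"x":0,"y":0,"z":-16,"rx":0,"ry":0,"rz":0,"claw":0.6},{"x":0,"y":0,"z":-16,"rx":0,"ry":0,"rz":0,"claw":0.6}]}}

```text
time_s: 8.7
tool_pos: [0.4886, -0.2572, 0.1779]
tool_rot: [[-0.993, -0.121, 0.004], [-0.121, 0.993, -0.004], [-0.003, -0.004, -1.0]]
contact_force: [0.0, 0.2, -1.5]
opening: 0.0141
finger_force: 87.8
```

```bash
cat >> go.py <<'E'
def pour(lip,tilt,yaw=np.radians(8),loc=np.array([.069,.083,.016])):
    Rf=scoopR(yaw,np.radians(tilt),-1)          # tool frame: x=-Xs, y=Ys, z=-Zs
    return lip-Rf@(loc*[-1,1,-1]),Rf
E
python3 - <<'E'
from go import *
from h import *
import cv2
for n in("top","side"):
    c=arm.camera(n);cv2.imwrite(f"pics/{n}1.png",c["pixels"][:,:,::-1]);np.savez(f"pics/{n}1.npz",**c)
M=np.array([.5586,.0486,.121]);y=np.radians(8);Y=np.array([-np.sin(y),np.cos(y),0])
for t,dy,z in((15,-40,.175),(25,-28,.165),(45,-28,.158),(60,-28,.158),(75,-28,.158),(85,-28,.158)):
    p,R=pour(np.array([M[0],M[1],z])+Y*dy/1000,t);print(t,p.round(3));delta(p,R)
t=cv2.imread("pics/top1.png");s=cv2.imread("pics/side1.png")
cv2.imwrite("pics/crop2.png",np.vstack([cv2.resize(t[110:230,250:430],(720,480),interpolation=3)[:300],cv2.resize(s[130:220,280:400],(400,300),interpolation=3)[:, :400] if 0 else cv2.resize(s[120:280,280:664-264],(540,300)) if 0 else cv2.copyMakeBorder(cv2.resize(s[125:200,290:390],(400,300),interpolation=3),0,0,0,320,0)]))
E
```

```text
15 [ 0.508 -0.084  0.181]
t 8.8 d [-4.15 16.93 -0.64] rot [ 0.259 -0.003 -0.018] q [ 69.3  33.7 -64.5 106.5  34.6  62.3  88.3] pos [ 0.4868 -0.2572  0.175 ] F [ 0.5  0.1 -1.6] open 0.0143
25 [ 0.506 -0.07   0.186]
t 8.8 d [-4.12 18.36 -1.1 ] rot [ 0.434 -0.004 -0.018] q [ 69.3  33.7 -64.5 106.5  34.6  62.3  88.3] pos [ 0.4868 -0.2572  0.175 ] F [ 0.5  0.1 -1.6] open 0.0143
45 [ 0.504 -0.058  0.205]
t 8.8 d [-4.1  19.56 -3.08] rot [ 0.783 -0.008 -0.017] q [ 69.3  33.7 -64.5 106.5  34.6  62.3  88.3] pos [ 0.4868 -0.2572  0.175 ] F [ 0.5  0.1 -1.6] open 0.0143
60 [ 0.502 -0.044  0.222]
t 8.8 d [-4.07 21.02 -4.74] rot [ 1.045 -0.01  -0.017] q [ 69.3  33.7 -64.5 106.5  34.6  62.3  88.3] pos [ 0.4868 -0.2572  0.175 ] F [ 0.5  0.1 -1.6] open 0.0143
75 [ 0.499 -0.025  0.234]
t 8.8 d [-4.03 22.85 -5.96] rot [ 1.307 -0.013 -0.016] q [ 69.3  33.7 -64.5 106.5  34.6  62.3  88.3] pos [ 0.4868 -0.2572  0.175 ] F [ 0.5  0.1 -1.6] open 0.0143
85 [ 0.497 -0.012  0.239]
t 8.8 d [-4.01 24.23 -6.48] rot [ 1.481 -0.014 -0.015] q [ 69.3  33.7 -64.5 106.5  34.6  62.3  88.3] pos [ 0.4868 -0.2572  0.175 ] F [ 0.5  0.1 -1.6] open 0.0143
```

View pics/crop2.png

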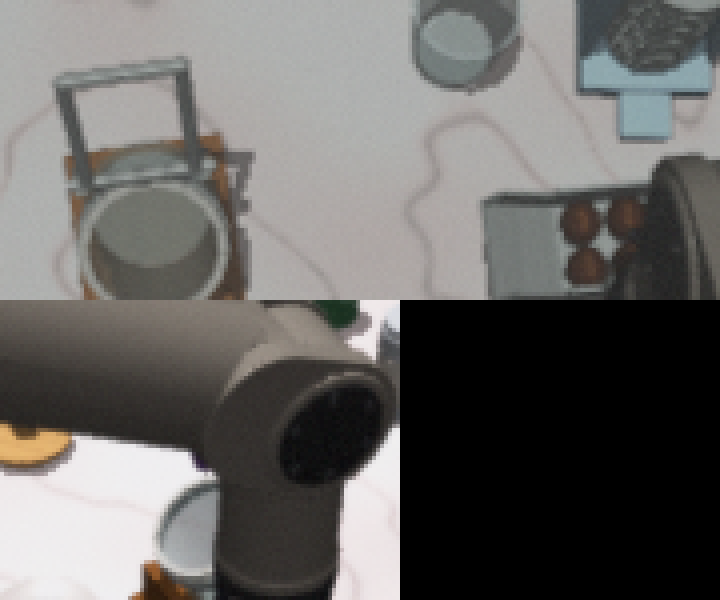

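Call:
{"method": "apply_moves", "body": {"rows": [{"x":-0.5,"y":2,"z":-1.5,"rx":0.05,"ry":0,"rz":0,"claw":0.6},{"x":-1,"y":4.5,"z":-1.5,"rx":0.1,"ry":0,"rz":0,"claw":0.6},{"x":-2,"y":7.5,"z":-1.5,"rx":0.15,"ry":0,"rz":0,"claw":0.6},{"x":-3,"y":10.5,"z":-1.5,"rx":0.2,"ry":0,"rz":0,"claw":0.6},{"x":-4,"y":13,"z":-1.5,"rx":0.259,"ry":0,"rz":-0.018,"claw":0.6},{"x":-4.1,"y":15,"z":-1.5,"rx":0.259,"ry":0,"rz":-0.018,"claw":0.6},{"x":-4.1,"y":16,"z":-1.5,"rx":0.259,"ry":0,"rz":-0.018,"claw":0.6},{"x":-4.1,"y":16.9,"z":-1.5,"rx":0.259,"ry":0,"rz":-0.018,"claw":0.6},{"x":-4.1,"y":16.9,"z":-1.5,"rx":0.259,"ry":0,"rz":-0.018,"claw":0.6},{"x":-4.1,"y":16.9,"z":-1.5,"rx":0.259,"ry":0,"rz":-0.018,"claw":0.6}]}}

```text
time_s: 9.63
tool_pos: [0.5072, -0.0858, 0.1894]
tool_rot: [[-0.991, -0.133, 0.032], [-0.137, 0.957, -0.256], [0.004, -0.258, -0.966]]
contact_force: [0.2, -0.3, -2.3]
opening: 0.0144
finger_force: 88.1
```

Run:
```python
from go import *
import cv2
c=arm.camera("top");cv2.imwrite("pics/top2.png",c["pixels"][:,:,::-1]);np.savez("pics/top2.npz",**c)
t=c["pixels"][100:250,220:420,::-1];cv2.imwrite("pics/crop3.png",cv2.resize(t,None,fx=4,fy=4,interpolation=3))
M=np.array([.5586,.0486,.121]);y=np.radians(8);Y=np.array([-np.sin(y),np.cos(y),0])
for t,dy,z in((35,-28,.16),(50,-28,.158),(65,-28,.158),(85,-28,.158)):
    p,R=pour(np.array([M[0],M[1],z])+Y*dy/1000,t);print(t,p.round(3));delta(p,R)
```

```text
35 [ 0.505 -0.065  0.195]
t 9.6833 d [-0.06  1.93 -1.04] rot [ 0.35  -0.005 -0.002] q [ 43.4  26.1 -62.4 113.2  42.7  64.5  58.3] pos [ 0.5072 -0.0863  0.1895] F [ 0.  -0.4 -1.8] open 0.0143
50 [ 0.503 -0.054  0.211]
t 9.6833 d [-0.05  2.61 -2.96] rot [ 0.611 -0.005 -0.001] q [ 43.4  26.1 -62.4 113.2  42.7  64.5  58.3] pos [ 0.5072 -0.0863  0.1895] F [ 0.  -0.4 -1.8] open 0.0143
65 [ 0.501 -0.038  0.226]
t 9.6833 d [-0.04  3.77 -4.84] rot [ 0.873 -0.005 -0.001] q [ 43.4  26.1 -62.4 113.2  42.7  64.5  58.3] pos [ 0.5072 -0.0863  0.1895] F [ 0.  -0.4 -1.8] open 0.0143
85 [ 0.497 -0.012  0.239]
t 9.6833 d [-0.02  5.99 -6.76] rot [ 1.222 -0.005  0.   ] q [ 43.4  26.1 -62.4 113.2  42.7  64.5  58.3] pos [ 0.5072 -0.0863  0.1895] F [ 0.  -0.4 -1.8] open 0.0143
```

View pics/crop3.png

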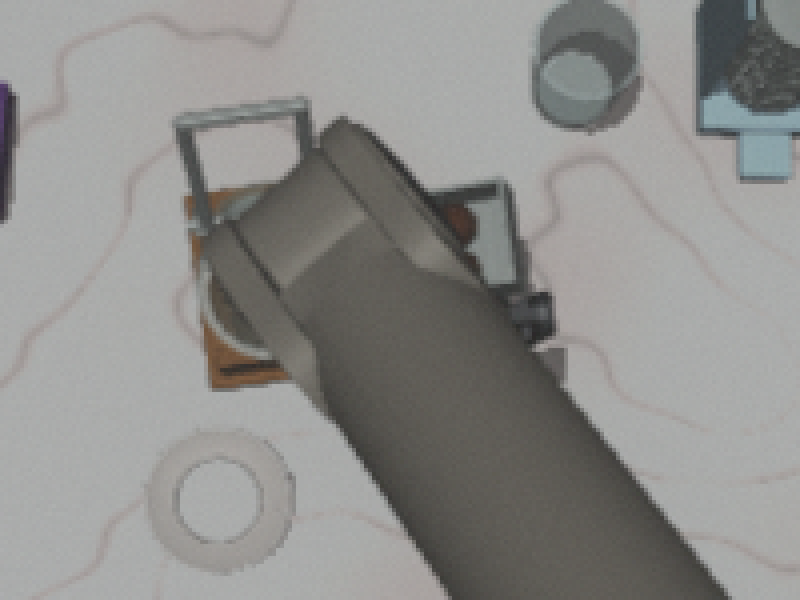

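Call:
{"method": "apply_moves", "body": {"rows": [{"x":0,"y":0.8,"z":-0.4,"rx":0.12,"ry":0,"rz":0,"claw":0.6},{"x":0,"y":1.4,"z":-0.7,"rx":0.23,"ry":0,"rz":0,"claw":0.6},{"x":0,"y":1.93,"z":-1.04,"rx":0.35,"ry":0,"rz":0,"claw":0.6},{"x":0,"y":2.0,"z":-1.3,"rx":0.39,"ry":0,"rz":0,"claw":0.6},{"x":0,"y":2.15,"z":-1.6,"rx":0.43,"ry":0,"rz":0,"claw":0.6},{"x":0,"y":2.25,"z":-1.9,"rx":0.47,"ry":0,"rz":0,"claw":0.6},{"x":0,"y":2.35,"z":-2.2,"rx":0.51,"ry":0,"rz":0,"claw":0.6},{"x":0,"y":2.45,"z":-2.5,"rx":0.55,"ry":0,"rz":0,"claw":0.6},{"x":0,"y":2.55,"z":-2.8,"rx":0.59,"ry":0,"rz":0,"claw":0.6},{"x":0,"y":2.7,"z":-3.1,"rx":0.63,"ry":0,"rz":0,"claw":0.6},{"x":0,"y":2.9,"z":-3.4,"rx":0.67,"ry":0,"rz":0,"claw":0.6},{"x":0,"y":3.05,"z":-3.7,"rx":0.71,"ry":0,"rz":0,"claw":0.6},{"x":0,"y":3.25,"z":-4.0,"rx":0.75,"ry":0,"rz":0,"claw":0.6},{"x":0,"y":3.4,"z":-4.25,"rx":0.79,"ry":0,"rz":0,"claw":0.6},{"x":0,"y":3.6,"z":-4.55,"rx":0.83,"ry":0,"rz":0,"claw":0.6},{"x":0,"y":3.77,"z":-4.84,"rx":0.873,"ry":0,"rz":0,"claw":0.6},{"x":0,"y":3.77,"z":-4.84,"rx":0.873,"ry":0,"rz":0,"claw":0.6}]}}

```text
time_s: 11.1
tool_pos: [0.501, -0.0363, 0.2259]
tool_rot: [[-0.991, -0.062, 0.123], [-0.137, 0.418, -0.898], [0.004, -0.906, -0.423]]
contact_force: [-1.3, -0.1, -1.2]
opening: 0.0146
finger_force: 88.5
```

Run:
```python
from go import *
import cv2
for n in("top","side"):
    c=arm.camera(n);cv2.imwrite(f"pics/{n}3.png",c["pixels"][:,:,::-1]);np.savez(f"pics/{n}3.npz",**c)
    t=c["pixels"][:,:,::-1]; 
    if n=="top":a=cv2.resize(t[130:230,240:360],(400,333),interpolation=3)
    else:b=cv2.resize(t[130:230,290:410],(400,333),interpolation=3)
cv2.imwrite("pics/crop4.png",np.hstack([a,b]))
M=np.array([.5586,.0486,.121]);y=np.radians(8);Y=np.array([-np.sin(y),np.cos(y),0])
for t,dy,z in((75,-28,.158),(85,-28,.158)):
    p,R=pour(np.array([M[0],M[1],z])+Y*dy/1000,t);print(t,p.round(3));delta(p,R)
```

```text
75 [ 0.499 -0.025  0.234]
t 11.2 d [ 0.01 -0.2  -1.38] rot [ 0.176 -0.004  0.002] q [ -0.5  37.1 -45.5 115.1  64.8 104.2  20.1] pos [ 0.501  -0.0368  0.2264] F [-1.   0.6 -0.8] open 0.0144
85 [ 0.497 -0.012  0.239]
t 11.2 d [ 0.02 -0.09 -2.84] rot [ 0.351 -0.003  0.002] q [ -0.5  37.1 -45.5 115.1  64.8 104.2  20.1] pos [ 0.501  -0.0368  0.2264] F [-1.   0.6 -0.8] open 0.0144
```

View pics/crop4.png

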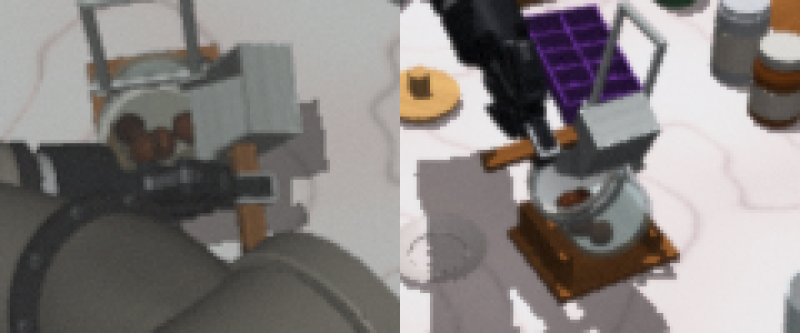

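At least three nuts are in the jar. I'll tilt further to empty the scoop fully.

Call:
{"method": "apply_moves", "body": {"rows": [{"x":0,"y":-0.1,"z":-0.7,"rx":0.09,"ry":0,"rz":0,"claw":0.6},{"x":0,"y":-0.2,"z":-1.4,"rx":0.176,"ry":0,"rz":0,"claw":0.6},{"x":0,"y":-0.15,"z":-2.1,"rx":0.26,"ry":0,"rz":0,"claw":0.6},{"x":0,"y":-0.1,"z":-2.8,"rx":0.35,"ry":0,"rz":0,"claw":0.6},{"x":0,"y":-0.1,"z":-2.8,"rx":0.35,"ry":0,"rz":0,"claw":0.6},{"x":0,"y":-0.1,"z":-2.8,"rx":0.35,"ry":0,"rz":0,"claw":0.6},{"x":0,"y":-0.1,"z":-2.8,"rx":0.35,"ry":0,"rz":0,"claw":0.6},{"x":0,"y":-0.1,"z":-2.8,"rx":0.35,"ry":0,"rz":0,"claw":0.6}]}}

```text
time_s: 11.87
tool_pos: [0.4974, -0.0128, 0.24]
tool_rot: [[-0.991, -0.014, 0.135], [-0.135, 0.089, -0.987], [0.002, -0.996, -0.09]]
contact_force: [-0.5, 0.0, -0.9]
opening: 0.0142
finger_force: 88.6
```

Run:
```python
from go import *
import cv2
for n in("top","side"):
    c=arm.camera(n);cv2.imwrite(f"pics/{n}4.png",c["pixels"][:,:,::-1]);np.savez(f"pics/{n}4.npz",**c)
    h=cv2.cvtColor(c["pixels"],cv2.COLOR_RGB2HSV);r=h[130:220,255:330] if n=="top" else h[160:215,320:375]
    m=((r[...,0]<12)&(r[...,1]>90)&(r[...,2]<110)).astype(np.uint8);print(n,[(a[2:],np.round(ce)) for a,ce in zip(*[x[1:] for x in cv2.connectedComponentsWithStats(m)[2:]]) if a[4]>8])
p,R=pour(np.array([.5640,.0,.20]),15)
delta([.5072,-.0863,.1895+.06],scoopR(np.radians(8),np.radians(15),-1))
delta([.487,-.2577,.12],scoopR(np.radians(7.2),0,-1))
```

```text
top []
side [(array([ 8,  5, 27], dtype=int32), array([21., 29.]))]
t 11.9667 d [ 0.02 -1.6   7.28] rot [-1.219 -0.005 -0.002] q [-25.2  41.8 -19.9 114.2  62.4 109.1  15.8] pos [ 0.4974 -0.013   0.2401] F [ 0.2  0.1 -0.8] open 0.0145
t 11.9667 d [ 4.31  9.8  25.09] rot [-1.481  0.006  0.009] q [-25.2  41.8 -19.9 114.2  62.4 109.1  15.8] pos [ 0.4974 -0.013   0.2401] F [ 0.2  0.1 -0.8] open 0.0145
```

Call:
{"method": "apply_moves", "body": {"rows": [{"x":0,"y":-1.5,"z":2,"rx":-0.12,"ry":0,"rz":0,"claw":0.6},{"x":0.5,"y":-1.5,"z":5,"rx":-0.24,"ry":0,"rz":0,"claw":0.6},{"x":1,"y":-1,"z":8,"rx":-0.36,"ry":0,"rz":0,"claw":0.6},{"x":1.5,"y":0,"z":11,"rx":-0.48,"ry":0,"rz":0,"claw":0.6},{"x":2,"y":0.5,"z":14,"rx":-0.6,"ry":0,"rz":0,"claw":0.6},{"x":2.5,"y":1,"z":17,"rx":-0.72,"ry":0,"rz":0,"claw":0.6},{"x":3,"y":1.5,"z":20,"rx":-0.84,"ry":0,"rz":0,"claw":0.6},{"x":3.5,"y":1.8,"z":22,"rx":-0.96,"ry":0,"rz":0,"claw":0.6},{"x":4,"y":1.8,"z":24,"rx":-1.08,"ry":0,"rz":0,"claw":0.6},{"x":4.3,"y":1.8,"z":24.4,"rx":-1.2,"ry":0,"rz":0,"claw":0.6},{"x":4.3,"y":1.8,"z":24.4,"rx":-1.32,"ry":0,"rz":0,"claw":0.6},{"x":4.3,"y":1.8,"z":24.4,"rx":-1.481,"ry":0.006,"rz":0.009,"claw":0.6},{"x":4.3,"y":1.8,"z":24.4,"rx":-1.481,"ry":0.006,"rz":0.009,"claw":0.6},{"x":4.3,"y":1.8,"z":24.4,"rx":-1.481,"ry":0.006,"rz":0.009,"claw":0.6},{"x":4.3,"y":1.8,"z":24.4,"rx":-1.481,"ry":0.006,"rz":0.009,"claw":0.6}]}}

```text
time_s: 13.22
tool_pos: [0.4868, -0.2581, 0.2008]
tool_rot: [[-0.992, -0.125, -0.001], [-0.125, 0.992, -0.004], [0.001, -0.004, -1.0]]
contact_force: [-0.4, 0.4, -1.7]
opening: 0.0142
finger_force: 88.5
```

Run:
```python
from go import *
import cv2
for n in("top","side"):
    c=arm.camera(n);cv2.imwrite(f"pics/{n}5.png",c["pixels"][:,:,::-1]);np.savez(f"pics/{n}5.npz",**c)
    h=cv2.cvtColor(c["pixels"],cv2.COLOR_RGB2HSV);r=h[130:220,255:330] if n=="top" else h[160:215,320:375]
    m=((r[...,0]<12)&(r[...,1]>90)&(r[...,2]<110)).astype(np.uint8);print(n,m.sum())
    t=c["pixels"][:,:,::-1]
    if n=="top":a=cv2.resize(t[130:230,250:430],(792,440),interpolation=3)
    else:b=cv2.resize(t[140:220,300:400],(200,160),interpolation=3)
a[:160,:200]=b if 0 else a[:160,:200]
cv2.imwrite("pics/crop5.png",np.vstack([a,cv2.copyMakeBorder(b,0,0,0,592,0)]))
delta([.487,-.2577,.016],scoopR(np.radians(7.2),0,-1))
```

```text
top 2
side 39
t 13.3167 d [ 0.05 -0.16 18.47] rot [-0.004 -0.002  0.005] q [ 41.3  19.4 -24.9 106.9  10.1  55.8 109.4] pos [ 0.4875 -0.2553  0.2007] F [-0.5  0.4 -2.6] open 0.0143
```

View pics/crop5.png

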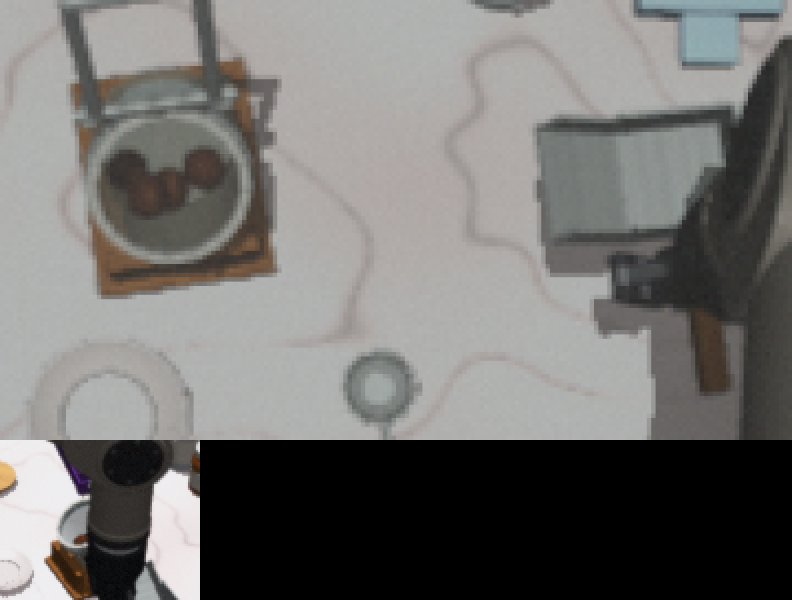

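All four nuts are in the jar, at crop (127,167), (145,195), (172,187) and (205,168). The scoop is empty, so I'll set it down.

Call:
{"method": "apply_moves", "body": {"rows": [{"x":0,"y":-0.1,"z":3,"rx":0,"ry":0,"rz":0,"claw":0.6},{"x":0,"y":-0.15,"z":6,"rx":0,"ry":0,"rz":0,"claw":0.6},{"x":0,"y":-0.15,"z":9,"rx":0,"ry":0,"rz":0,"claw":0.6},{"x":0,"y":-0.15,"z":12,"rx":0,"ry":0,"rz":0,"claw":0.6},{"x":0,"y":-0.15,"z":15,"rx":0,"ry":0,"rz":0,"claw":0.6},{"x":0,"y":-0.15,"z":16.5,"rx":0,"ry":0,"rz":0,"claw":0.6},{"x":0,"y":-0.15,"z":17.3,"rx":0,"ry":0,"rz":0,"claw":0.6},{"x":0,"y":-0.15,"z":17.8,"rx":0,"ry":0,"rz":0,"claw":0.6},{"x":0,"y":-0.15,"z":18.1,"rx":0,"ry":0,"rz":0,"claw":0.6},{"x":0,"y":-0.15,"z":18.3,"rx":0,"ry":0,"rz":0,"claw":0.6},{"x":0,"y":-0.15,"z":18.4,"rx":0,"ry":0,"rz":0,"claw":0.6},{"x":0,"y":-0.15,"z":18.4,"rx":0,"ry":0,"rz":0,"claw":0.6},{"x":0,"y":-0.15,"z":18.4,"rx":0,"ry":0,"rz":0,"claw":0.6}]}}

```text
time_s: 14.4
tool_pos: [0.4887, -0.2587, 0.0175]
tool_rot: [[-0.992, -0.129, 0.001], [-0.129, 0.992, -0.004], [-0.0, -0.004, -1.0]]
contact_force: [-0.2, 0.2, -1.3]
opening: 0.0147
finger_force: 88.4
```

Call:
{"method": "apply_moves", "body": {"rows": [{"x":0,"y":0,"z":0,"rx":0,"ry":0,"rz":0,"claw":2},{"x":0,"y":0,"z":0,"rx":0,"ry":0,"rz":0,"claw":3},{"x":0,"y":0,"z":0,"rx":0,"ry":0,"rz":0,"claw":4},{"x":0,"y":0,"z":0,"rx":0,"ry":0,"rz":0,"claw":5},{"x":0,"y":0,"z":0,"rx":0,"ry":0,"rz":0,"claw":5},{"x":0,"y":0,"z":-2,"rx":0,"ry":0,"rz":0,"claw":5},{"x":0,"y":0,"z":-5,"rx":0,"ry":0,"rz":0,"claw":5},{"x":0,"y":0,"z":-9,"rx":0,"ry":0,"rz":0,"claw":5},{"x":0,"y":0,"z":-13,"rx":0,"ry":0,"rz":0,"claw":5},{"x":0,"y":0,"z":-18,"rx":0,"ry":0,"rz":0,"claw":5},{"x":0,"y":0,"z":-22,"rx":0,"ry":0,"rz":0,"claw":5}]}}

```text
time_s: 15.32
tool_pos: [0.4879, -0.2574, 0.2321]
tool_rot: [[-0.992, -0.129, -0.001], [-0.129, 0.992, -0.003], [0.001, -0.003, -1.0]]
contact_force: [1.5, -0.6, -0.2]
opening: 0.05
finger_force: 0.0
```

Run:
```python
from go import *
from h import *
c=arm.camera("wrist");cv2.imwrite("pics/w6.png",c["pixels"][:,:,::-1])
c=arm.camera("top");cv2.imwrite("pics/top6.png",c["pixels"][:,:,::-1]);np.savez("pics/top6.npz",**c)
c=arm.camera("side");cv2.imwrite("pics/side6.png",c["pixels"][:,:,::-1]);np.savez("pics/side6.npz",**c)
delta([.45,0.2,.3],scoopR(0,0,-1))
T=dict(np.load("pics/top5.npz"));S=dict(np.load("pics/side0.npz"))
# white ring in both views: bright, low saturation pixels forming contour
for n,c,(x0,x1,y0,y1) in(("top",T,(266,312,150,194)),("side",S,(326,362,165,202))):
    g=c["pixels"][y0:y1,x0:x1].astype(int);
    print(n);print("\n".join(" ".join(f"{v:3d}" for v in r[::2]) for r in g[::3,:,1]))
```

```text
t 15.4667 d [-1.91 45.94 -6.94] rot [-0.007  0.006  0.129] q [ 42.2  17.6 -25.5 104.6   9.   59.2 110.5] pos [ 0.4906 -0.2585  0.234 ] F [-0.5  0.5 -1. ] open 0.0502
top
108  80  82  81  87  95 102 119 122 121 123 119 120 116 122  97  83 111 146  80  85  96 101
132  95  80  78 103 113 118 136 144 131 148 155 135 121 110  97  95 114 111  85 102 139  98
172 152  99  86 104 100  95 105 119 113 108 142 143 151 150 128 123  97  73  74  84 132  99
166  95  90  86 122 137 146 124 115 112 116 116 115 116 116 121 148 138 119  75  73  96 119
178  96  95 123 152 122 115 116 114 115 119 114 120 113 115 112 116 118 152 106  65  86  98
177 103 126 143 114  66  55  49  86 113 116 114 117  75  57  62  60  92 105 144 105  77 172
170 139 141 134  61  53  54  56  57 105  92  73  93  55  60  64  61  56  78 125 120  70 102
158 159 143  96  72  56  53  56  61  56  52  64  58  59  55  55  54  66  76 112 137  64 103
169 175 147 107  82  74  71  58  62  70  55  52  60  78 111  93  88  82  81 117 134  63  86
174 176 137 138  80  84  74  54  60  60  55  61  68  91  87  89  85  83  80 146  91  62  84
163 174 10
[... 690 characters left out ...]
  79 115 143 146 149 147 145 141 156 120 122  91 226
231 235 223 118  93 148 152 153 149 146 147 145 142 152 186  96 113  80
236 230 153 119 155 150 149 153 151 148 148 145 143 161 158 105 167  71
236 211 122 168 165 161 156 155 151 150 150 146 148 198 117 116 119 180
236 221 150 176 169 165 160 156 151 154 164 210 208 132 135 113 185 173
232 226 212 186 176 174 166 162 157 203 219 176 128 134  85 149 154 183
 78  90  77 167 204 191 188 186 199 156 139 122  73 111 147 147 152 157
 59  38  48  47  79  86  92  90 106  77  72 113 145 148 148 147 148 151
 39  30  30  44  49  54  60  95 139 144 147 147 144 149 148 151 150 142
 80  34  31  31  42  43  47  57 126 144 146 147 144 146 148 148 142  73
```

```bash
cat >> go.py <<'E'
def jarframe(yaw=np.radians(8)):
    xh=np.array([np.cos(yaw),np.sin(yaw),0]);jy=np.array([-xh[1],xh[0],0]);s,c=.5,np.sqrt(.75)
    jx=c*xh+[0,0,s];jz=-s*xh+[0,0,c];return np.c_[jx,jy,jz]
def jtool(J):return np.c_[-J[:,0],J[:,1],-J[:,2]]
E
python3 - <<'E'
from go import *
J=jarframe();M=np.array([.5586,.0486,.121])
delta(M+J@[.035,0,.085],jtool(J))
E
```

```text
t 15.4667 d [-9.47 29.58  2.02] rot [-0.01  -0.518 -0.008] q [ 42.2  17.6 -25.5 104.6   9.   59.2 110.5] pos [ 0.4906 -0.2585  0.234 ] F [-0.5  0.5 -1. ] open 0.0502
```

Call:
{"method": "apply_moves", "body": {"rows": [{"x":-3,"y":7,"z":0,"rx":0,"ry":-0.1,"rz":0,"claw":5},{"x":-6,"y":14,"z":0,"rx":0,"ry":-0.2,"rz":0,"claw":5},{"x":-9,"y":20,"z":1,"rx":0,"ry":-0.3,"rz":0,"claw":5},{"x":-9.5,"y":25,"z":1,"rx":0,"ry":-0.42,"rz":0,"claw":5},{"x":-9.5,"y":29.5,"z":2,"rx":-0.01,"ry":-0.518,"rz":-0.008,"claw":5},{"x":-9.5,"y":29.5,"z":2,"rx":-0.01,"ry":-0.518,"rz":-0.008,"claw":5},{"x":-9.5,"y":29.5,"z":2,"rx":-0.01,"ry":-0.518,"rz":-0.008,"claw":5},{"x":-9.5,"y":29.5,"z":2,"rx":-0.01,"ry":-0.518,"rz":-0.008,"claw":5},{"x":-9.5,"y":29.5,"z":2,"rx":-0.01,"ry":-0.518,"rz":-0.008,"claw":5},{"x":-9.5,"y":29.5,"z":2,"rx":-0.01,"ry":-0.518,"rz":-0.008,"claw":5},{"x":-9.5,"y":29.5,"z":2,"rx":-0.01,"ry":-0.518,"rz":-0.008,"claw":5},{"x":-9.5,"y":29.5,"z":2,"rx":-0.01,"ry":-0.518,"rz":-0.008,"claw":5}]}}

```text
time_s: 16.47
tool_pos: [0.5438, 0.0461, 0.2081]
tool_rot: [[-0.862, -0.138, 0.487], [-0.118, 0.99, 0.072], [-0.493, 0.005, -0.87]]
contact_force: [-0.9, -0.2, -0.2]
opening: 0.0497
finger_force: 0.0
```

Run:
```python
from go import *
import cv2
c=arm.camera("wrist");cv2.imwrite("pics/w7.png",c["pixels"][:,:,::-1]);np.savez("pics/w7.npz",**c);print(c["intrinsics"])
from h import *
J=jarframe();M=np.array([.5586,.0486,.121])
for a in(0,90,180,270):print(a,proj(c,M+J@[.05*np.cos(np.radians(a)),.05*np.sin(np.radians(a)),0]).round(1))
delta(M+J@[.035,0,.085],jtool(J))
```

```text
[[276.73399443   0.         324.95552045]
 [  0.         276.73399443 197.00915868]
 [  0.           0.           1.        ]]
0 [325.7 225. ]
90 [386.1 167.7]
180 [325.2 104.2]
270 [264.8 168.2]
t 16.5167 d [-0.42  0.1  -0.2 ] rot [ 0.003 -0.008 -0.004] q [ 15.6   6.9 -29.7 128.5  19.8  16.9  67.4] pos [0.544  0.0455 0.2084] F [ 0.3 -0.9 -0. ] open 0.0501
```

View pics/w7.png

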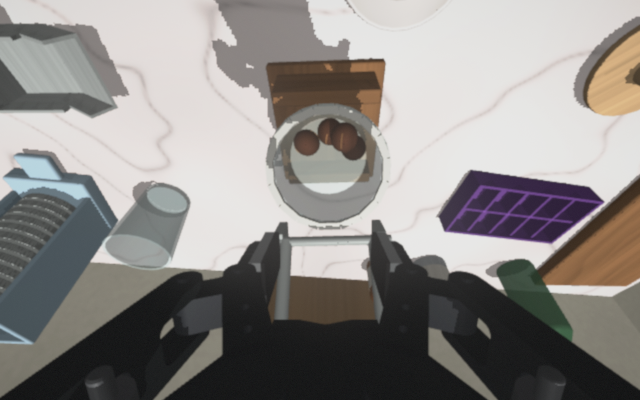

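```bash
cat > ring.py <<'E'
import sys
from go import *
from h import *
from scipy.optimize import least_squares
c=dict(np.load("pics/w7.npz"));M=np.array([.5586,.0486,.121])
g=cv2.cvtColor(c["pixels"],cv2.COLOR_RGB2GRAY);e=cv2.Canny(g,40,100)
def cast(u,v,J,M):
    o,d=ray(c,u,v);return (J.T@(o+d*(((M-o)@J[:,2])/(d@J[:,2]))-M))[:2]*1000
for yaw in(8,10):
    J=jarframe(np.radians(yaw))
    P=np.array([cast(u,v,J,M) for v,u in np.argwhere(e[95:232,255:400])+[95,255]])
    for r0 in(44,50):
        f=lambda q:np.hypot(P[:,0]-q[0],P[:,1]-q[1])-q[2]
        s=least_squares(f,[0,2,r0],loss="cauchy",f_scale=.4);k=np.abs(f(s.x))<1;ang=np.degrees(np.arctan2(P[k,1]-s.x[1],P[k,0]-s.x[0]))
        print(yaw,r0,s.x.round(2),k.sum(),np.histogram(ang,8,(-180,180))[0])
# straight edges: bar (z out), cradle front top
def edge(u0,u1,v0,v1):
    G=cv2.Sobel(cv2.GaussianBlur(g,(3,3),0).astype(float),6,0,1)
    return [(u,v0+np.argmax(np.abs(G[v0:v1,u]))) for u in range(u0,u1)]
for nm,b in(("cradle",(275,378,54,70)),("bar",(295,365,232,250))):
    p=np.array(edge(*b));print(nm,np.polyfit(p[:,0],p[:,1],1),np.median(p[:,1]))
print(arm.state()["tool_rot"][:,1])
E
python3 ring.py
```

```text
8 44 [ 2.62  1.77 45.44] 390 [56 44 50 46 47 49 45 53]
8 50 [-2.01  1.57 48.82] 272 [54 28 20 39 43 18 29 41]
10 44 [ 2.67  1.53 45.43] 390 [56 43 51 45 47 49 45 54]
10 50 [-2.47  1.35 48.36] 283 [54 25 32 35 37 25 30 45]
cradle [-3.76378333e-02  7.22893511e+01] 60.0
bar [-2.14154492e-02  2.42570676e+02] 236.0
[-0.13707482  0.99055017  0.0045663 ]
```

```bash
cat >> ring.py <<'E'
print("----")
J=jarframe(np.radians(9.5))
def val(x,y):
    u,v=proj(c,M+J@[x/1000,y/1000,0]);return cv2.getRectSubPix(g,(1,1),(u,v))[0,0]
for a in(180,135,225,90,270,45,-45):
    t=np.radians(a);print(a,[(r,int(val(r*np.cos(t),1.6+r*np.sin(t)))) for r in range(38,58)])
E
python3 ring.py | sed -n '/----/,$p'; python3 -c "
import cv2;t=cv2.imread('pics/w7.png')[90:250,250:405];cv2.imwrite('pics/crop8.png',cv2.resize(t,None,fx=3.7,fy=3.7,interpolation=cv2.INTER_CUBIC))"
```

```text
----
180 [(38, 51), (39, 67), (40, 110), (41, 112), (42, 112), (43, 122), (44, 129), (45, 130), (46, 131), (47, 130), (48, 129), (49, 121), (50, 112), (51, 91), (52, 74), (53, 73), (54, 72), (55, 71), (56, 71), (57, 72)]
135 [(38, 100), (39, 94), (40, 95), (41, 102), (42, 113), (43, 117), (44, 126), (45, 130), (46, 131), (47, 131), (48, 131), (49, 128), (50, 122), (51, 128), (52, 122), (53, 119), (54, 118), (55, 117), (56, 115), (57, 116)]
225 [(38, 101), (39, 102), (40, 104), (41, 104), (42, 107), (43, 146), (44, 200), (45, 215), (46, 215), (47, 215), (48, 215), (49, 203), (50, 149), (51, 96), (52, 80), (53, 77), (54, 78), (55, 79), (56, 82), (57, 93)]
90 [(38, 127), (39, 144), (40, 147), (41, 148), (42, 148), (43, 146), (44, 133), (45, 152), (46, 204), (47, 219), (48, 220), (49, 220), (50, 220), (51, 221), (52, 226), (53, 230), (54, 230), (55, 230), (56, 229), (57, 230)]
270 [(38, 141), (39, 146), (40, 148), (41, 149), (42, 150), (43, 150), (44, 139), (45, 153), (46, 201), (47, 215), (48, 215), (49, 216), (50, 217), (51, 220), (52, 224), (53, 226), (54, 227), (55, 226), (56, 227), (57, 227)]
45 [(38, 143), (39, 145), (40, 145), (41, 144), (42, 145), (43, 146), (44, 145), (45, 138), (46, 125), (47, 170), (48, 218), (49, 225), (50, 225), (51, 225), (52, 225), (53, 226), (54, 228), (55, 228), (56, 228), (57, 228)]
-45 [(38, 146), (39, 145), (40, 145), (41, 145), (42, 146), (43, 146), (44, 146), (45, 132), (46, 119), (47, 158), (48, 210), (49, 220), (50, 220), (51, 220), (52, 221), (53, 224), (54, 229), (55, 229), (56, 229), (57, 229)]
```

View pics/crop8.png

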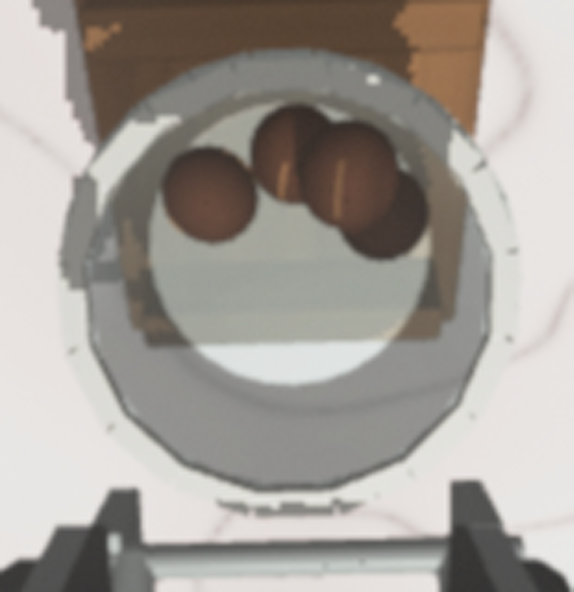

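```bash
cat > ring2.py <<'E'
from go import *
from h import *
from scipy.optimize import least_squares
W=dict(np.load("pics/w7.npz"));T=dict(np.load("pics/top5.npz"));S=dict(np.load("pics/side0.npz"))
J=jarframe(np.radians(9));M=np.array([.5566,.0499,.1275]);rays=[]
def cast(c,u,v):
    o,d=ray(c,u,v);return (J.T@(o+d*(((M-o)@J[:,2])/(d@J[:,2]))-M))[:2]*1000
for n,c,(x0,x1,y0,y1) in(("w",W,(255,400,95,232)),("top",T,(262,314,148,198)),("side",S,(322,366,160,206))):
    g=cv2.cvtColor(c["pixels"],cv2.COLOR_RGB2GRAY);e=cv2.Canny(g,40,100)
    P=np.array([cast(c,u,v) for v,u in np.argwhere(e[y0:y1,x0:x1])+[y0,x0]])
    for r0 in(44,50):
        f=lambda q:np.hypot(P[:,0]-q[0],P[:,1]-q[1])-q[2]
        s=least_squares(f,[0,0,r0],loss="cauchy",f_scale=.4 if n=="w" else 1,bounds=([-8,-8,r0-3],[8,8,r0+3]))
        k=np.abs(f(s.x))<2;print(n,r0,s.x.round(2),k.sum(),len(P))
        if r0==44:
            p=M+J@[s.x[0]/1e3,s.x[1]/1e3,0];o=c["pose"][:3,3];rays.append((o,(p-o)/np.linalg.norm(p-o)))
def solve(rs):
    A=sum(np.eye(3)-np.outer(d,d) for o,d in rs);b=sum((np.eye(3)-np.outer(d,d))@o for o,d in rs);return np.linalg.solve(A,b)
print("all",solve(rays),"w+top",solve(rays[:2]),"w+side",solve(rays[::2]),"top+side",solve(rays[1:]))
E
python3 ring2.py
```

```text
w 44 [-0.16  0.05 44.13] 442 1861
w 50 [-4.68 -0.08 47.39] 473 1861
top 44 [ 4.7   3.19 47.  ] 78 658
top 50 [ 2.58  1.19 52.03] 102 658
side 44 [-0.93 -4.17 47.  ] 52 457
side 50 [ 4.24 -8.   53.  ] 48 457
all [0.56082354 0.05252644 0.12107039] w+top [0.56235859 0.05261203 0.12001588] w+side [0.55865448 0.05012594 0.12354195] top+side [0.56123829 0.05465167 0.11858046]
```

The jar crop confirms four nuts inside and the seal ring centred at full-frame (328,163). The refined mouth is at about (0.5565, 0.050, 0.1273), yaw 9.9°. Next is the wooden lid.

Run:
```python
from go import *
delta([.475,.359,.16],scoopR(np.radians(9.9),0,-1))
```

```text
t 16.5167 d [ 4.67 31.97  3.08] rot [-0.005  0.516 -0.036] q [ 15.6   6.9 -29.7 128.5  19.8  16.9  67.4] pos [0.544  0.0455 0.2084] F [ 0.3 -0.9 -0. ] open 0.0501
```

Call:
{"method": "apply_moves", "body": {"rows": [{"x":2,"y":1,"z":-3,"rx":0,"ry":0.05,"rz":0,"claw":5},{"x":4.5,"y":5,"z":-4,"rx":0,"ry":0.1,"rz":0,"claw":5},{"x":4.7,"y":10,"z":-3,"rx":0,"ry":0.2,"rz":0,"claw":5},{"x":4.7,"y":17,"z":-2,"rx":0,"ry":0.3,"rz":0,"claw":5},{"x":4.7,"y":24,"z":0,"rx":0,"ry":0.4,"rz":0,"claw":5},{"x":4.7,"y":29,"z":2,"rx":0,"ry":0.516,"rz":-0.036,"claw":5},{"x":4.7,"y":32,"z":3.1,"rx":0,"ry":0.516,"rz":-0.036,"claw":5},{"x":4.7,"y":32,"z":3.1,"rx":0,"ry":0.516,"rz":-0.036,"claw":5},{"x":4.7,"y":32,"z":3.1,"rx":0,"ry":0.516,"rz":-0.036,"claw":5},{"x":4.7,"y":32,"z":3.1,"rx":0,"ry":0.516,"rz":-0.036,"claw":5},{"x":4.7,"y":32,"z":3.1,"rx":0,"ry":0.516,"rz":-0.036,"claw":5},{"x":4.7,"y":32,"z":3.1,"rx":0,"ry":0.516,"rz":-0.036,"claw":5},{"x":4.7,"y":32,"z":3.1,"rx":0,"ry":0.516,"rz":-0.036,"claw":5}]}}

```text
time_s: 17.6
tool_pos: [0.476, 0.3581, 0.1604]
tool_rot: [[-0.985, -0.17, 0.002], [-0.17, 0.985, -0.005], [-0.001, -0.006, -1.0]]
contact_force: [0.6, 0.3, -0.1]
opening: 0.0501
finger_force: 0.0
```

```bash
cat > lid.py <<'E'
from go import *
from h import *
from scipy.optimize import least_squares
c=arm.camera("wrist");cv2.imwrite("pics/w9.png",c["pixels"][:,:,::-1]);np.savez("pics/w9.npz",**c)
h=cv2.cvtColor(c["pixels"],cv2.COLOR_RGB2HSV);m=((h[...,0]>8)&(h[...,0]<26)&(h[...,1]>70)&(h[...,2]>70)).astype(np.uint8)
n,lb,st,ce=cv2.connectedComponentsWithStats(m)
i=1+np.argmax(st[1:,4]);print("comp",st[i],ce[i].round(1),"centre expected",proj(c,[.475,.359,.018]).round(1))
g=cv2.cvtColor(c["pixels"],cv2.COLOR_RGB2GRAY);e=cv2.Canny(g,40,100)
def fit(z,ctr,r,rng):
    P=np.array([onz(c,u,v,z)[:2]*1000 for v,u in np.argwhere(e)]);k=np.abs(np.hypot(*(P-ctr).T)-r)<rng;P=P[k]
    f=lambda q:np.hypot(P[:,0]-q[0],P[:,1]-q[1])-q[2]
    s=least_squares(f,[*ctr,r],loss="cauchy",f_scale=.4);k=np.abs(f(s.x))<1.2
    ang=np.degrees(np.arctan2(P[k,1]-s.x[1],P[k,0]-s.x[0]));print("z",z,"circle",s.x.round(2),k.sum(),np.histogram(ang,8,(-180,180))[0]);return s.x
a=fit(.018,np.array([475.,359]),50,7);fit(.050,a[:2],13,5)
delta([a[0]/1e3,a[1]/1e3,.022],scoopR(np.radians(9.9),0,-1))
E
python3 lid.py
```

```text
comp [ 281  139   93   91 6596] [326.9 183.7] centre expected [326.9 186.3]
z 0.018 circle [474.41 358.76  49.94] 329 [44 30 41 40 36 47 42 49]
z 0.05 circle [475.61 359.41  13.07] 50 [12 10  0  0 11  8  0  9]
t 17.65 d [ 0.17  0.15 13.86] rot [-0.006  0.002 -0.002] q [-13.2  29.6 -40.  102.   22.7  56.7  37.5] pos [0.476  0.3583 0.1607] F [ 1.1  0.5 -0.1] open 0.0498
```

Call:
{"method": "apply_moves", "body": {"rows": [{"x":0.12,"y":0.15,"z":3,"rx":0,"ry":0,"rz":0,"claw":5},{"x":0.12,"y":0.15,"z":6,"rx":0,"ry":0,"rz":0,"claw":5},{"x":0.12,"y":0.15,"z":9,"rx":0,"ry":0,"rz":0,"claw":5},{"x":0.12,"y":0.15,"z":11,"rx":0,"ry":0,"rz":0,"claw":5},{"x":0.12,"y":0.15,"z":12.5,"rx":0,"ry":0,"rz":0,"claw":5},{"x":0.12,"y":0.15,"z":13.5,"rx":0,"ry":0,"rz":0,"claw":5},{"x":0.12,"y":0.15,"z":13.8,"rx":0,"ry":0,"rz":0,"claw":5},{"x":0.12,"y":0.15,"z":13.8,"rx":0,"ry":0,"rz":0,"claw":4},{"x":0.12,"y":0.15,"z":13.8,"rx":0,"ry":0,"rz":0,"claw":4},{"x":0.12,"y":0.15,"z":13.8,"rx":0,"ry":0,"rz":0,"claw":3},{"x":0.12,"y":0.15,"z":13.8,"rx":0,"ry":0,"rz":0,"claw":1.5},{"x":0.12,"y":0.15,"z":13.8,"rx":0,"ry":0,"rz":0,"claw":1.5},{"x":0.12,"y":0.15,"z":13.8,"rx":0,"ry":0,"rz":0,"claw":1.5},{"x":0.12,"y":0.15,"z":13.8,"rx":0,"ry":0,"rz":0,"claw":1.5},{"x":0.12,"y":0.15,"z":13.8,"rx":0,"ry":0,"rz":0,"claw":1.5}], "force": 70}}

```text
time_s: 18.9
tool_pos: [0.4745, 0.3615, 0.024]
tool_rot: [[-0.985, -0.172, 0.004], [-0.173, 0.985, -0.004], [-0.003, -0.004, -1.0]]
contact_force: [-1.5, -2.9, 6.0]
opening: 0.024
finger_force: 68.4
```

```bash
cat >> go.py <<'E'
J=jarframe(np.radians(9.9));M=np.array([.5565,.0500,.1273])
E
python3 - <<'E'
from go import *
delta([.475,.359,.20],scoopR(np.radians(9.9),0,-1));print(arm.state()["finger_force"])
E
```

```text
t 18.9 d [ -0.06  -0.33 -17.59] rot [-0.004  0.003  0.001] q [-18.2  39.5 -34.  106.5  31.6  43.6  30.3] pos [0.4745 0.3615 0.024 ] F [-1.5 -2.9  6. ] open 0.024
68.36808443069458
```

Call:
{"method": "apply_moves", "body": {"rows": [{"x":0,"y":0,"z":-1,"rx":0,"ry":0,"rz":0,"claw":1.5},{"x":0,"y":0,"z":-3,"rx":0,"ry":0,"rz":0,"claw":1.5},{"x":0,"y":0,"z":-6,"rx":0,"ry":0,"rz":0,"claw":1.5},{"x":0,"y":0,"z":-9,"rx":0,"ry":0,"rz":0,"claw":1.5},{"x":0,"y":0,"z":-12,"rx":0,"ry":0,"rz":0,"claw":1.5},{"x":0,"y":0,"z":-15,"rx":0,"ry":0,"rz":0,"claw":1.5},{"x":0,"y":0,"z":-17.5,"rx":0,"ry":0,"rz":0,"claw":1.5},{"x":0,"y":0,"z":-18,"rx":0,"ry":0,"rz":0,"claw":1.5},{"x":0,"y":0,"z":-18,"rx":0,"ry":0,"rz":0,"claw":1.5}]}}

```text
time_s: 19.65
tool_pos: [0.4739, 0.363, 0.205]
tool_rot: [[-0.985, -0.173, 0.006], [-0.173, 0.985, -0.002], [-0.005, -0.003, -1.0]]
contact_force: [0.6, 0.9, -2.4]
opening: 0.0238
finger_force: 68.8
```

Run:
```python
from go import *
delta(M+J@[-.002,0,.014+.06],jtool(J));print(arm.state()["finger_force"])
```

```text
t 19.65 d [  1.17 -32.25   1.54] rot [-0.002 -0.518  0.002] q [-12.3  26.9 -41.5  99.7  20.4  61.   39.1] pos [0.4739 0.363  0.205 ] F [ 0.6  0.9 -2.4] open 0.0238
68.78435611724854
```

Call:
{"method": "apply_moves", "body": {"rows": [{"x":0.5,"y":-2,"z":-1,"rx":0,"ry":-0.05,"rz":0,"claw":1.5},{"x":1,"y":-5,"z":-1.5,"rx":0,"ry":-0.1,"rz":0,"claw":1.5},{"x":1.5,"y":-9,"z":-2,"rx":0,"ry":-0.17,"rz":0,"claw":1.5},{"x":2,"y":-13,"z":-2,"rx":0,"ry":-0.25,"rz":0,"claw":1.5},{"x":2,"y":-17,"z":-2,"rx":0,"ry":-0.33,"rz":0,"claw":1.5},{"x":2,"y":-21,"z":-1.5,"rx":0,"ry":-0.4,"rz":0,"claw":1.5},{"x":2,"y":-25,"z":-0.5,"rx":0,"ry":-0.46,"rz":0,"claw":1.5},{"x":1.5,"y":-29,"z":0.5,"rx":0,"ry":-0.518,"rz":0,"claw":1.5},{"x":1.17,"y":-31,"z":1.2,"rx":0,"ry":-0.518,"rz":0,"claw":1.5},{"x":1.17,"y":-32.2,"z":1.5,"rx":0,"ry":-0.518,"rz":0,"claw":1.5},{"x":1.17,"y":-32.25,"z":1.5,"rx":0,"ry":-0.518,"rz":0,"claw":1.5},{"x":1.17,"y":-32.25,"z":1.5,"rx":0,"ry":-0.518,"rz":0,"claw":1.5},{"x":1.17,"y":-32.25,"z":1.5,"rx":0,"ry":-0.518,"rz":0,"claw":1.5}]}}

```text
time_s: 20.73
tool_pos: [0.517, 0.0433, 0.1884]
tool_rot: [[-0.855, -0.174, 0.488], [-0.153, 0.985, 0.083], [-0.495, -0.004, -0.869]]
contact_force: [0.7, 0.1, -1.4]
opening: 0.0233
finger_force: 69.1
```

```bash
cat > chk.py <<'E'
from go import *
from h import *
# where is the held lid: circle of disc top (z=18 of lid) in the wrist view, in tool axes
c=arm.camera("wrist");cv2.imwrite("pics/w10.png",c["pixels"][:,:,::-1]);s=arm.state();R=s["tool_rot"];p=s["tool_pos"]
from scipy.optimize import least_squares
g=cv2.cvtColor(c["pixels"],cv2.COLOR_RGB2GRAY);e=cv2.Canny(g,40,100)
Q=[]
for v,u in np.argwhere(e):
    o,d=ray(c,u,v);o=R.T@(o-p);d=R.T@d;t=(.006-o[2])/d[2]   # disc top plane 6 mm beyond TCP
    Q.append((o+d*t)[:2]*1000)
Q=np.array(Q);Q=Q[np.abs(np.hypot(*Q.T)-50)<6]
f=lambda q:np.hypot(Q[:,0]-q[0],Q[:,1]-q[1])-q[2]
r=least_squares(f,[0,0,50],loss="cauchy",f_scale=.4);k=np.abs(f(r.x))<1;print("lid in tool mm",r.x.round(2),k.sum(),np.histogram(np.degrees(np.arctan2(Q[k,1],Q[k,0])),8,(-180,180))[0])
print("tcp in jar mm",(J.T@(p-M)*1000).round(1))
delta(M+J@[-.001,0,.014+.06],jtool(J))
E
python3 chk.py
```

```text
lid in tool mm [ 0.55 -0.61 49.61] 526 [ 37  36  76 118 109  77  39  34]
tcp in jar mm [-3.7  0.5 73.1]
t 20.7833 d [-0.27 -0.05 -0.09] rot [-0.002 -0.005  0.005] q [ 19.7   6.6 -33.6 132.6  23.3  13.2  66. ] pos [0.5172 0.0437 0.1887] F [ 0.1  0.1 -1.6] open 0.024
```

Call:
{"method": "apply_moves", "body": {"rows": [{"x":-0.4,"y":0,"z":1.5,"rx":0,"ry":-0.005,"rz":0.005,"claw":1.5},{"x":-0.42,"y":0,"z":3,"rx":0,"ry":-0.005,"rz":0.005,"claw":1.5},{"x":-0.42,"y":0,"z":4,"rx":0,"ry":-0.005,"rz":0.005,"claw":1.5},{"x":-0.42,"y":0,"z":4.5,"rx":0,"ry":-0.005,"rz":0.005,"claw":1.5},{"x":-0.42,"y":0,"z":4.6,"rx":0,"ry":-0.005,"rz":0.005,"claw":1.5},{"x":-0.42,"y":0,"z":4.6,"rx":0,"ry":-0.005,"rz":0.005,"claw":1.5}]}}

```text
time_s: 21.28
tool_pos: [0.5435, 0.0481, 0.1509]
tool_rot: [[-0.853, -0.171, 0.493], [-0.149, 0.985, 0.084], [-0.5, -0.002, -0.866]]
contact_force: [0.1, 0.1, -0.5]
opening: 0.0239
finger_force: 69.1
```

```bash
python3 chk.py
```

```text
lid in tool mm [ 0.69  0.18 49.57] 419 [20 38 71 83 75 75 38 19]
tcp in jar mm [ 0.6 -0.  27.3]
t 21.3333 d [ 0.15 -0.01 -4.67] rot [-0.002  0.001 -0.001] q [ 13.4  13.  -28.3 132.   50.6   9.9  39.1] pos [0.5436 0.0477 0.1512] F [ 0.2 -0.2 -2. ] open 0.0245
```

Call:
{"method": "apply_moves", "body": {"rows": [{"x":0,"y":0,"z":0.3,"rx":0,"ry":0,"rz":0,"claw":1.5},{"x":0,"y":0,"z":0.6,"rx":0,"ry":0,"rz":0,"claw":1.5},{"x":0,"y":0,"z":0.9,"rx":0,"ry":0,"rz":0,"claw":1.5},{"x":0,"y":0,"z":1.1,"rx":0,"ry":0,"rz":0,"claw":1.5},{"x":0,"y":0,"z":1.25,"rx":0,"ry":0,"rz":0,"claw":1.5},{"x":0,"y":0,"z":1.25,"rx":0,"ry":0,"rz":0,"claw":1.5}]}}

```text
time_s: 21.83
tool_pos: [0.5499, 0.0479, 0.1406]
tool_rot: [[-0.853, -0.169, 0.494], [-0.147, 0.986, 0.083], [-0.501, -0.002, -0.865]]
contact_force: [0.5, -0.5, -1.9]
opening: 0.0239
finger_force: 69.1
```

```bash
python3 chk.py
```

```text
lid in tool mm [ 0.27 -0.13 49.79] 462 [37 38 66 82 90 78 36 35]
tcp in jar mm [ 0.7 -1.  15. ]
t 21.8833 d [ 0.16  0.07 -5.91] rot [-0.003  0.001 -0.002] q [ 13.8  14.9 -29.  131.7  60.8   9.9  29.3] pos [0.5499 0.0479 0.1406] F [-0.8  0.7 -1.7] open 0.0242
```

Call:
{"method": "apply_moves", "body": {"rows": [{"x":0,"y":0.05,"z":0.1,"rx":0,"ry":0,"rz":0,"claw":1.5},{"x":0,"y":0.05,"z":0.2,"rx":0,"ry":0,"rz":0,"claw":1.5},{"x":0,"y":0.05,"z":0.3,"rx":0,"ry":0,"rz":0,"claw":1.5},{"x":0,"y":0.05,"z":0.3,"rx":0,"ry":0,"rz":0,"claw":1.5}]}}

```text
time_s: 22.22
tool_pos: [0.5514, 0.0486, 0.1378]
tool_rot: [[-0.853, -0.169, 0.494], [-0.147, 0.986, 0.083], [-0.501, -0.002, -0.866]]
contact_force: [-1.9, -0.3, 2.0]
opening: 0.0237
finger_force: 69.5
```

```bash
python3 chk.py
```

```text
lid in tool mm [ 0.34 -0.21 49.78] 442 [37 40 57 80 80 78 37 33]
tcp in jar mm [ 0.6 -0.5 11.8]
t 22.2667 d [ 0.16  0.03 -6.22] rot [-0.003  0.001 -0.002] q [ 13.6  15.4 -28.8 131.6  63.2   9.9  26.9] pos [0.5513 0.0486 0.1378] F [-1.  -0.1  0.5] open 0.0242
```

Call:
{"method": "apply_moves", "body": {"rows": [{"x":0,"y":0,"z":0,"rx":0,"ry":0,"rz":0,"claw":3},{"x":0,"y":0,"z":0,"rx":0,"ry":0,"rz":0,"claw":4},{"x":0,"y":0,"z":0,"rx":0,"ry":0,"rz":0,"claw":5},{"x":0,"y":0,"z":-0.3,"rx":0,"ry":0,"rz":0,"claw":5},{"x":0,"y":0,"z":-1.5,"rx":0,"ry":0,"rz":0,"claw":5},{"x":0,"y":0,"z":-4,"rx":0,"ry":0,"rz":0,"claw":5},{"x":0,"y":0,"z":-7,"rx":0,"ry":0,"rz":0,"claw":5},{"x":0,"y":0,"z":-9,"rx":0,"ry":0,"rz":0,"claw":5},{"x":0,"y":0,"z":-9,"rx":0,"ry":0,"rz":0,"claw":5},{"x":0,"y":0,"z":-9,"rx":0,"ry":0,"rz":0,"claw":5}]}}

```text
time_s: 23.1
tool_pos: [0.5071, 0.0403, 0.2172]
tool_rot: [[-0.852, -0.167, 0.496], [-0.146, 0.986, 0.08], [-0.503, -0.004, -0.864]]
contact_force: [0.5, -0.1, 0.1]
opening: 0.05
finger_force: 0.0
```

```bash
cat > seat.py <<'E'
from go import *
from h import *
from scipy.optimize import least_squares
c=arm.camera("wrist");cv2.imwrite("pics/w11.png",c["pixels"][:,:,::-1]);np.savez("pics/w11.npz",**c)
h=cv2.cvtColor(c["pixels"],cv2.COLOR_RGB2HSV);m=((h[...,0]>8)&(h[...,0]<26)&(h[...,1]>70)&(h[...,2]>60)).astype(np.uint8)
n,lb,st,ce=cv2.connectedComponentsWithStats(m);u,v=proj(c,M+J@[0,0,.008]);print("exp",u,v);
print([(s.tolist(),x.round(1)) for s,x in zip(st[1:],ce[1:]) if s[4]>400])
g=cv2.cvtColor(c["pixels"],cv2.COLOR_RGB2GRAY);e=cv2.Canny(g,40,100)
for z in(.006,.008):
    Q=[]
    for v,u in np.argwhere(e):
        o,d=ray(c,u,v);o=J.T@(o-M);d=J.T@d;Q.append((o+d*(z-o[2])/d[2])[:2]*1000)
    Q=np.array(Q);Q=Q[np.abs(np.hypot(*Q.T)-50)<7]
    f=lambda q:np.hypot(Q[:,0]-q[0],Q[:,1]-q[1])-q[2]
    r=least_squares(f,[0,0,50],loss="cauchy",f_scale=.4);k=np.abs(f(r.x))<1;print(z,r.x.round(2),k.sum(),np.histogram(np.degrees(np.arctan2(Q[k,1],Q[k,0])),8,(-180,180))[0])
s=arm.state();print("tcp in jar mm",(J.T@(s["tool_pos"]-M)*1000).round(1),"q",s["joint_pos"].round(1),"t",s["time_s"])
E
python3 seat.py
```

```text
exp 327.23852983345165 197.10998700687
[([0, 27, 24, 38, 597], array([ 8.9, 48.8])), ([275, 91, 106, 65, 5037], array([327.5, 115.9])), ([272, 141, 110, 106, 9154], array([326.4, 193.6])), ([520, 190, 120, 103, 7152], array([593.3, 252. ])), ([291, 279, 73, 45, 2789], array([326.2, 301.3]))]
0.006 [ 0.35 -0.71 49.62] 373 [51 51 51 45 46 50 37 42]
0.008 [-0.2  -0.7  49.21] 373 [52 51 51 44 45 50 38 42]
tcp in jar mm [  1.1  -1.4 102.3] q [ 45.6   4.8 -58.4 131.2  18.6  16.9  71.5] t 23.15
```

The lid is seated and centred to within about 1 mm. Now the clamp: go over the bar, drag it forward from behind, then press it down from above.

```bash
cat >> go.py <<'E'
def wps(pts,Rt):
    s=arm.state();R=s["tool_rot"];print("rot",Ro.from_matrix(R.T@Rt).as_rotvec().round(3),"q",s["joint_pos"].round(1),"t",s["time_s"],"jarpos",(J.T@(s["tool_pos"]-M)*1000).round(1),"F jar",(J.T@s["contact_force"]).round(1))
    for p in pts:print(np.round(p,1),(R.T@(M+J@(np.array(p)/1000)-s["tool_pos"])*100).round(2))
def bar(t):return np.array([56-126*np.cos(t),0,9.5+126*np.sin(t)])
E
python3 - <<'E'
from go import *
from h import *
B=J.T@(np.array([.6309,.0597,.286])-M)*1000;print("bar",B.round(1),np.arctan2(B[2]-9.5,-(B[0]-56)))
wps([(0,0,150),(100,0,155),(178,0,150),(178,0,88)]+[bar(t)+[15,0,-14] for t in(2.3,2.15,2,1.8,1.57,1.4,1.2,1.0)],jtool(J))
E
```

```text
bar [144.3  -3.2 100. ] 2.3439350842387268
rot [-0.006  0.003 -0.003] q [ 45.6   4.8 -58.4 131.2  18.6  16.9  71.5] t 23.15 jarpos [  1.1  -1.4 102.3] F jar [ 0.2 -0.1  0.2]
[  0   0 150] [ 0.1   0.12 -4.77]
[100   0 155] [-9.9   0.14 -5.24]
[178   0 150] [-17.7    0.17  -4.72]
[178   0  88] [-17.69   0.21   1.48]
[155.    0.   89.5] [-15.38   0.2    1.32]
[140.    0.  100.9] [-13.89   0.19   0.17]
[123.4   0.  110.1] [-12.24   0.18  -0.75]
[ 99.6   0.  118.2] [-9.86  0.17 -1.56]
[ 70.9   0.  121.5] [-6.98  0.16 -1.9 ]
[ 49.6   0.  119.7] [-4.85  0.15 -1.72]
[ 25.3   0.  112.9] [-2.43  0.15 -1.06]
[  2.9   0.  101.5] [-0.18  0.15  0.08]
```

Call:
{"method": "apply_moves", "body": {"rows": [{"x":0,"y":0.1,"z":-3,"rx":0,"ry":0,"rz":0,"claw":2},{"x":0,"y":0.15,"z":-5.5,"rx":0,"ry":0,"rz":0,"claw":0},{"x":-3,"y":0.15,"z":-5.5,"rx":0,"ry":0,"rz":0,"claw":0},{"x":-6,"y":0.15,"z":-5.5,"rx":0,"ry":0,"rz":0,"claw":0},{"x":-9,"y":0.15,"z":-5.5,"rx":0,"ry":0,"rz":0,"claw":0},{"x":-12,"y":0.15,"z":-5.5,"rx":0,"ry":0,"rz":0,"claw":0},{"x":-15,"y":0.15,"z":-5.5,"rx":0,"ry":0,"rz":0,"claw":0},{"x":-18,"y":0.15,"z":-5.5,"rx":0,"ry":0,"rz":0,"claw":0},{"x":-18,"y":0.15,"z":-5.5,"rx":0,"ry":0,"rz":0,"claw":0},{"x":-18,"y":0.15,"z":-5.5,"rx":0,"ry":0,"rz":0,"claw":0},{"x":-18,"y":0.15,"z":-3,"rx":0,"ry":0,"rz":0,"claw":0},{"x":-18,"y":0.15,"z":-1,"rx":0,"ry":0,"rz":0,"claw":0},{"x":-18,"y":0.15,"z":1.2,"rx":0,"ry":0,"rz":0,"claw":0},{"x":-18,"y":0.15,"z":1.2,"rx":0,"ry":0,"rz":0,"claw":0},{"x":-18,"y":0.15,"z":1.2,"rx":0,"ry":0,"rz":0,"claw":0}]}}

```text
time_s: 24.4
tool_pos: [0.6645, 0.0701, 0.293]
tool_rot: [[-0.855, -0.17, 0.49], [-0.148, 0.986, 0.083], [-0.497, -0.002, -0.868]]
contact_force: [-0.1, 0.1, 0.7]
opening: 0.0001
finger_force: 0.0
```

Run:
```python
from go import *
wps([bar(t)+[15,0,-14] for t in(2.3,2.15,2,1.8,1.57,1.4,1.2,1.0)],jtool(J))
```

```text
rot [-0.003 -0.003 -0.001] q [ 35.1  18.3 -56.1 107.9  32.6  35.1  61.6] t 24.4 jarpos [177.9   1.2  88.6] F jar [0.3 0.1 0.7]
[155.    0.   89.5] [ 2.3  -0.13 -0.08]
[140.    0.  100.9] [ 3.8  -0.13 -1.23]
[123.4   0.  110.1] [ 5.46 -0.14 -2.13]
[ 99.6   0.  118.2] [ 7.84 -0.14 -2.94]
[ 70.9   0.  121.5] [10.71 -0.14 -3.26]
[ 49.6   0.  119.7] [12.85 -0.15 -3.07]
[ 25.3   0.  112.9] [15.27 -0.15 -2.39]
[  2.9   0.  101.5] [17.51 -0.14 -1.24]
```

Call:
{"method": "apply_moves", "body": {"rows": [{"x":1.5,"y":-0.1,"z":0,"rx":0,"ry":0,"rz":0,"claw":0},{"x":2.3,"y":-0.1,"z":-0.1,"rx":0,"ry":0,"rz":0,"claw":0},{"x":3.0,"y":-0.1,"z":-0.6,"rx":0,"ry":0,"rz":0,"claw":0},{"x":3.8,"y":-0.1,"z":-1.2,"rx":0,"ry":0,"rz":0,"claw":0},{"x":4.6,"y":-0.1,"z":-1.7,"rx":0,"ry":0,"rz":0,"claw":0},{"x":5.5,"y":-0.1,"z":-2.1,"rx":0,"ry":0,"rz":0,"claw":0},{"x":6.7,"y":-0.1,"z":-2.6,"rx":0,"ry":0,"rz":0,"claw":0},{"x":7.8,"y":-0.1,"z":-2.9,"rx":0,"ry":0,"rz":0,"claw":0},{"x":9.2,"y":-0.1,"z":-3.1,"rx":0,"ry":0,"rz":0,"claw":0},{"x":10.7,"y":-0.1,"z":-3.2,"rx":0,"ry":0,"rz":0,"claw":0},{"x":11.8,"y":-0.1,"z":-3.2,"rx":0,"ry":0,"rz":0,"claw":0},{"x":12.9,"y":-0.1,"z":-3.1,"rx":0,"ry":0,"rz":0,"claw":0},{"x":14.1,"y":-0.1,"z":-2.8,"rx":0,"ry":0,"rz":0,"claw":0},{"x":15.3,"y":-0.1,"z":-2.4,"rx":0,"ry":0,"rz":0,"claw":0},{"x":16.4,"y":-0.1,"z":-1.8,"rx":0,"ry":0,"rz":0,"claw":0},{"x":17.5,"y":-0.1,"z":-1.3,"rx":0,"ry":0,"rz":0,"claw":0},{"x":17.5,"y":-0.1,"z":-1.3,"rx":0,"ry":0,"rz":0,"claw":0}]}}

```text
time_s: 25.82
tool_pos: [0.5101, 0.0421, 0.2192]
tool_rot: [[-0.852, -0.169, 0.496], [-0.148, 0.986, 0.081], [-0.502, -0.004, -0.865]]
contact_force: [0.5, 0.4, 1.0]
opening: 0.0004
finger_force: 0.0
```

```bash
cat > clampang.py <<'E'
from go import *
from h import *
# grey-dark bar against scene: compare where bar would project, in wrist/top/side views (no picture viewing)
T=arm.camera("top");S=arm.camera("side")
np.savez("pics/topc.npz",**T);np.savez("pics/sidec.npz",**S)
cv2.imwrite("pics/topc.png",T["pixels"][:,:,::-1]);cv2.imwrite("pics/sidec.png",S["pixels"][:,:,::-1])
for n,c in(("top",T),("side",S)):
    b=np.load("pics/%s0.npz"%n)["pixels"].astype(int)
    for t in(2.34,1.2,1.1,1.0,.9,.8,.5,.2,0):
        u,v=proj(c,M+J@(bar(t)/1000));i,j=int(round(v)),int(round(u));print(n,t,(j,i),c["pixels"][i-1:i+2,j-1:j+2].mean((0,1)).round(),"was",b[i-1:i+2,j-1:j+2].mean((0,1)).round())
E
python3 clampang.py
python3 - <<'E'
from go import *
wps([],jtool(J))
E
```

```text
top 2.34 (280, 128) [159. 153. 151.] was [120. 124. 122.]
top 1.2 (289, 184) [57. 57. 56.] was [81. 80. 74.]
top 1.1 (290, 188) [45. 44. 44.] was [122. 123. 118.]
top 1.0 (290, 191) [45. 45. 44.] was [68. 57. 49.]
top 0.9 (291, 194) [47. 47. 46.] was [118. 100.  86.]
top 0.8 (291, 196) [50. 49. 48.] was [149. 149. 148.]
top 0.5 (292, 200) [84. 81. 75.] was [162. 163. 162.]
top 0.2 (292, 200) [84. 81. 75.] was [162. 163. 162.]
top 0 (292, 197) [54. 53. 52.] was [160. 161. 161.]
side 2.34 (362, 137) [234. 229. 230.] was [156. 158. 158.]
side 1.2 (327, 159) [22. 23. 26.] was [240. 240. 241.]
side 1.1 (325, 162) [17. 17. 19.] was [241. 240. 242.]
side 1.0 (323, 165) [95. 97. 97.] was [241. 239. 241.]
side 0.9 (322, 168) [226. 225. 227.] was [241. 240. 241.]
side 0.8 (321, 172) [235. 233. 235.] was [240. 239. 240.]
side 0.5 (320, 181) [234. 230. 232.] was [241. 237. 238.]
side 0.2 (321, 188) [234. 230. 231.] was [241. 237. 238.]
side 0 (324, 192) [211. 204. 203.] was [219. 211. 211.]
rot [-0.005  0.001 -0.001] q [ 50.2   5.8 -63.6 130.4  21.4  18.   69.2] t 25.9167 jarpos [5.200e+00 1.000e-01 1.032e+02] F jar [ 0.3  0.  -0.2]
```

Run:
```python
from go import *
V=scoopR(np.radians(9.9),0,-1)
up=J.T@np.array([0,0,1000.])
wps([(5,0,150)]+[bar(1.0)+up*.035]+[bar(t)+up*.005 for t in(1,.8,.6,.4,.2,.1,0)],V)
```

```text
rot [-0.005  0.524 -0.002] q [ 50.2   5.8 -63.6 130.4  21.4  18.   69.2] t 25.9167 jarpos [5.200e+00 1.000e-01 1.032e+02] F jar [ 0.3  0.  -0.2]
[  5   0 150] [ 0.01 -0.03 -4.68]
[  5.4   0.  145.8] [-0.03 -0.03 -4.26]
[ -9.6   0.  119.9] [ 1.47 -0.02 -1.66]
[-29.3   0.  104.2] [ 3.44 -0.01 -0.1 ]
[-45.5   0.   85. ] [ 5.07 -0.    1.82]
[-57.6   0.   62.9] [6.27 0.01 4.03]
[-65.    0.   38.9] [7.02 0.02 6.43]
[-66.9   0.   26.4] [7.21 0.03 7.68]
[-67.5   0.   13.8] [7.27 0.03 8.94]
```

Call:
{"method": "apply_moves", "body": {"rows": [{"x":-0.3,"y":0,"z":-2.5,"rx":0,"ry":0,"rz":0,"claw":0},{"x":-0.3,"y":0,"z":-5,"rx":0,"ry":0.05,"rz":0,"claw":0},{"x":0,"y":0,"z":-5,"rx":0,"ry":0.17,"rz":0,"claw":0},{"x":0,"y":0,"z":-5,"rx":0,"ry":0.29,"rz":0,"claw":0},{"x":0.2,"y":0,"z":-5,"rx":0,"ry":0.41,"rz":0,"claw":0},{"x":0.2,"y":0,"z":-4.5,"rx":0,"ry":0.52,"rz":0,"claw":0},{"x":0.2,"y":0,"z":-4.5,"rx":0,"ry":0.52,"rz":0,"claw":0},{"x":0.2,"y":0,"z":-4.5,"rx":0,"ry":0.52,"rz":0,"claw":0},{"x":0.9,"y":0,"z":-3,"rx":0,"ry":0.52,"rz":0,"claw":0},{"x":1.5,"y":0,"z":-1.7,"rx":0,"ry":0.52,"rz":0,"claw":0},{"x":2.5,"y":0,"z":-0.9,"rx":0,"ry":0.52,"rz":0,"claw":0},{"x":3.4,"y":0,"z":-0.1,"rx":0,"ry":0.52,"rz":0,"claw":0},{"x":4.3,"y":0,"z":0.9,"rx":0,"ry":0.52,"rz":0,"claw":0},{"x":5.1,"y":0,"z":1.8,"rx":0,"ry":0.52,"rz":0,"claw":0},{"x":5.7,"y":0,"z":2.9,"rx":0,"ry":0.52,"rz":0,"claw":0},{"x":6.3,"y":0,"z":4,"rx":0,"ry":0.52,"rz":0,"claw":0},{"x":6.3,"y":0,"z":4,"rx":0,"ry":0.52,"rz":0,"claw":0}]}}

```text
time_s: 27.33
tool_pos: [0.4756, 0.0355, 0.1508]
tool_rot: [[-0.986, -0.169, 0.003], [-0.169, 0.986, -0.002], [-0.003, -0.002, -1.0]]
contact_force: [0.1, -0.3, 0.4]
opening: 0.0002
finger_force: 0.0
```

Run:
```python
from go import *
V=scoopR(np.radians(9.9),0,-1)
up=J.T@np.array([0,0,1000.])
wps([bar(t)+up*.005 for t in(.4,.3,.2,.1,0,-.04)],V);print(arm.state()["contact_force"])
```

```text
rot [-0.002  0.003 -0.003] q [ 38.6  26.4 -61.6 117.2  29.4  53.2  60.8] t 27.3333 jarpos [-59.5  -0.3  61.5] F jar [ 0.2 -0.3  0.3]
[-57.6   0.   62.9] [-0.09  0.03 -0.22]
[-61.9   0.   51.1] [-0.31  0.04  1.02]
[-65.    0.   38.9] [-0.65  0.04  2.24]
[-66.9   0.   26.4] [-1.1   0.04  3.41]
[-67.5   0.   13.8] [-1.67  0.05  4.53]
[-67.4   0.    8.8] [-1.93  0.05  4.96]
[ 0.12105405 -0.31724419  0.35502227]
```

Call:
{"method": "apply_moves", "body": {"rows": [{"x":-0.2,"y":0,"z":0.5,"rx":0,"ry":0,"rz":0,"claw":0},{"x":-0.3,"y":0,"z":1,"rx":0,"ry":0,"rz":0,"claw":0},{"x":-0.5,"y":0,"z":1.6,"rx":0,"ry":0,"rz":0,"claw":0},{"x":-0.65,"y":0,"z":2.2,"rx":0,"ry":0,"rz":0,"claw":0},{"x":-0.9,"y":0,"z":2.8,"rx":0,"ry":0,"rz":0,"claw":0},{"x":-1.1,"y":0,"z":3.4,"rx":0,"ry":0,"rz":0,"claw":0},{"x":-1.4,"y":0,"z":3.9,"rx":0,"ry":0,"rz":0,"claw":0}]}}

```text
time_s: 27.92
tool_pos: [0.4905, 0.0385, 0.113]
tool_rot: [[-0.986, -0.169, 0.004], [-0.169, 0.986, -0.001], [-0.004, -0.002, -1.0]]
contact_force: [-2.7, -0.6, 4.0]
opening: -0.0001
finger_force: 1.9
```

Run:
```python
from go import *
V=scoopR(np.radians(9.9),0,-1)
up=J.T@np.array([0,0,1000.])
wps([bar(t)+up*.005 for t in(.1,0,-.04)],V);print(arm.state()["contact_force"])
```

```text
rot [-0.002  0.004 -0.003] q [ 34.4  30.6 -57.8 117.2  34.1  50.5  57. ] t 27.9167 jarpos [-65.2   0.   21.1] F jar [-0.4 -0.1  4.8]
[-66.9   0.   26.4] [ 0.41 -0.01 -0.37]
[-67.5   0.   13.8] [-0.16 -0.    0.75]
[-67.4   0.    8.8] [-0.42  0.    1.18]
[-2.65811697 -0.59279955  3.96790344]
```

Call:
{"method": "apply_moves", "body": {"rows": [{"x":-0.1,"y":0,"z":0.3,"rx":0,"ry":0,"rz":0,"claw":0},{"x":-0.2,"y":0,"z":0.6,"rx":0,"ry":0,"rz":0,"claw":0},{"x":-0.25,"y":0,"z":0.8,"rx":0,"ry":0,"rz":0,"claw":0},{"x":-0.3,"y":0,"z":0.9,"rx":0,"ry":0,"rz":0,"claw":0},{"x":-0.35,"y":0,"z":1.0,"rx":0,"ry":0,"rz":0,"claw":0},{"x":-0.35,"y":0,"z":1.0,"rx":0,"ry":0,"rz":0,"claw":0}]}}

```text
time_s: 28.42
tool_pos: [0.4947, 0.0393, 0.1043]
tool_rot: [[-0.986, -0.169, 0.006], [-0.169, 0.986, -0.001], [-0.006, -0.002, -1.0]]
contact_force: [-1.6, -1.9, 6.0]
opening: -0.0001
finger_force: 3.1
```

Run:
```python
from go import *
V=scoopR(np.radians(9.9),0,-1)
up=J.T@np.array([0,0,1000.])
wps([bar(t)+up*.005 for t in(.1,0,-.04)],V);print(arm.state()["contact_force"])
```

```text
rot [-0.002  0.006 -0.003] q [ 33.4  31.6 -56.9 117.1  35.3  49.8  56.2] t 28.4167 jarpos [-65.8   0.   11.4] F jar [ 1.3 -1.6  6.2]
[-66.9   0.   26.4] [ 0.83 -0.01 -1.25]
[-67.5   0.   13.8] [ 0.26 -0.01 -0.13]
[-67.4   0.    8.8] [ 0.01 -0.    0.3 ]
[-1.6429668  -1.88140453  5.99454014]
```

Call:
{"method": "apply_moves", "body": {"rows": [{"x":-0.05,"y":0,"z":0.15,"rx":0,"ry":0,"rz":0,"claw":0},{"x":-0.1,"y":0,"z":0.3,"rx":0,"ry":0,"rz":0,"claw":0},{"x":-0.1,"y":0,"z":0.4,"rx":0,"ry":0,"rz":0,"claw":0},{"x":-0.1,"y":0,"z":0.4,"rx":0,"ry":0,"rz":0,"claw":0}]}}

```text
time_s: 28.75
tool_pos: [0.4957, 0.0395, 0.1021]
tool_rot: [[-0.986, -0.169, 0.006], [-0.169, 0.986, -0.004], [-0.005, -0.005, -1.0]]
contact_force: [-9.9, -4.5, 30.4]
opening: -0.0001
finger_force: 15.1
```

Call:
{"method": "apply_moves", "body": {"rows": [{"x":-0.05,"y":0,"z":0.1,"rx":0,"ry":0,"rz":0,"claw":0},{"x":-0.1,"y":0,"z":0.2,"rx":0,"ry":0,"rz":0,"claw":0},{"x":-0.1,"y":0,"z":0.2,"rx":0,"ry":0,"rz":0,"claw":0}]}}

```text
time_s: 29.0
tool_pos: [0.4959, 0.0395, 0.1015]
tool_rot: [[-0.986, -0.169, 0.005], [-0.169, 0.986, -0.006], [-0.003, -0.007, -1.0]]
contact_force: [-18.6, -6.7, 51.2]
opening: 0.0001
finger_force: 26.1
```

Run:
```python
from go import *
wps([bar(t)+J.T@np.array([0,0,5.]) for t in(0,)],scoopR(np.radians(9.9),0,-1));print(arm.state()["contact_force"])
```

```text
rot [-0.007  0.003 -0.003] q [ 32.9  31.9 -56.5 117.   35.8  49.9  55.6] t 29.0 jarpos [-66.1   0.1   8.4] F jar [ 8.8 -3.4 54. ]
[-67.5   0.   13.8] [ 0.39 -0.02 -0.4 ]
[-18.5570586   -6.65668102  51.18332472]
```

Call:
{"method": "apply_moves", "body": {"rows": [{"x":0.2,"y":0,"z":-0.5,"rx":0,"ry":0,"rz":0,"claw":0},{"x":0.3,"y":0,"z":-2,"rx":0,"ry":0,"rz":0,"claw":0},{"x":0.3,"y":0,"z":-5,"rx":0,"ry":0,"rz":0,"claw":0},{"x":0.3,"y":0,"z":-8,"rx":0,"ry":-0.1,"rz":0,"claw":0},{"x":-1,"y":0,"z":-11,"rx":0,"ry":-0.2,"rz":0,"claw":0},{"x":-2,"y":0,"z":-13,"rx":0,"ry":-0.3,"rz":0,"claw":0},{"x":-3,"y":0,"z":-14,"rx":0,"ry":-0.4,"rz":0,"claw":0},{"x":-4,"y":0,"z":-14,"rx":0,"ry":-0.5,"rz":0,"claw":0},{"x":-4,"y":0,"z":-14,"rx":0,"ry":-0.5,"rz":0,"claw":0},{"x":-4,"y":0,"z":-14,"rx":0,"ry":-0.5,"rz":0,"claw":0}]}}

```text
time_s: 29.83
tool_pos: [0.5336, 0.0455, 0.2374]
tool_rot: [[-0.864, -0.168, 0.474], [-0.149, 0.986, 0.077], [-0.48, -0.004, -0.877]]
contact_force: [0.7, 0.6, 0.6]
opening: -0.0002
finger_force: 0.0
```

```bash
python3 seat.py
cat > barchk.py <<'E'
from go import *
from h import *
c=dict(np.load("pics/w11.npz"));g=cv2.cvtColor(c["pixels"],cv2.COLOR_RGB2GRAY)
# profile along jar -x at y=0,+-20 in the closed-bar plane, and what angle it would mean
o=J.T@(c["pose"][:3,3]-M)*1000;print("cam jar",o.round(0))
for y in(0,20,-20):
    print(y,[(x,int(cv2.getRectSubPix(g,(1,1),tuple(proj(c,M+J@[x/1e3,y/1e3,.007])))[0,0])) for x in range(-90,-48,2)])
for x in(-30,-20):print("across x",x,[(y,int(cv2.getRectSubPix(g,(1,1),tuple(proj(c,M+J@[x/1e3,y/1e3,.007])))[0,0])) for y in list(range(-48,-24,2))+list(range(24,50,2))])
for t in(0,.1,.2):print(t,proj(c,M+J@((bar(t)+[0,0,-2.5])/1e3)).round(1))
E
python3 barchk.py
```

```text
exp 326.5409986504094 161.85293689575457
[([0, 0, 23, 31, 436], array([ 8.2, 18.6])), ([274, 65, 106, 23, 513], array([329.8,  67.6])), ([290, 84, 75, 30, 1556], array([326.7,  94.4])), ([290, 104, 74, 110, 7212], array([326.3, 158.2])), ([522, 173, 118, 112, 7619], array([594.6, 241. ]))]
0.006 [-1.19 -0.59 49.83] 334 [52 39 42 43 44 38 40 36]
0.008 [-1.41 -0.58 49.44] 334 [52 39 42 43 44 38 40 36]
tcp in jar mm [ 35.9  -0.2 106.9] q [ 54.7   9.6 -70.2 125.4  26.7  24.5  64.9] t 29.8833
cam jar [-29.   0. 252.]
0 [(-90, 135), (-88, 135), (-86, 134), (-84, 135), (-82, 134), (-80, 109), (-78, 65), (-76, 75), (-74, 92), (-72, 110), (-70, 112), (-68, 102), (-66, 83), (-64, 59), (-62, 59), (-60, 62), (-58, 71), (-56, 70), (-54, 71), (-52, 76), (-50, 104)]
20 [(-90, 205), (-88, 224), (-86, 224), (-84, 227), (-82, 226), (-80, 168), (-78, 74), (-76, 89), (-74, 127), (-72, 127), (-70, 116), (-68, 102), (-66, 84), (-64, 57), (-62, 60), (-60, 60), (-58, 72), (-56, 71), (-54, 71), (-52, 71), (-50, 71)]
-20 [(-90, 133), (-88, 134), (-86, 134), (-84, 134), (-82, 133), (-80, 104), (-78, 66), (-76, 76), (-74, 93), (-72, 111), (-70, 113), (-68, 103), (-66, 83), (-64, 60), (-62, 61), (-60, 64), (-58, 74), (-56, 73), (-54, 73), (-52, 75), (-50, 73)]
across x -30 [(-48, 216), (-46, 220), (-44, 221), (-42, 198), (-40, 108), (-38, 112), (-36, 111), (-34, 101), (-32, 90), (-30, 110), (-28, 110), (-26, 108), (24, 181), (26, 178), (28, 176), (30, 143), (32, 117), (34, 155), (36, 178), (38, 176), (40, 155), (42, 204), (44, 208), (46, 203), (48, 216)]
across x -20 [(-48, 222), (-46, 183), (-44, 178), (-42, 160), (-40, 151), (-38, 175), (-36, 179), (-34, 127), (-32, 93), (-30, 114), (-28, 115), (-26, 116), (24, 180), (26, 178), (28, 179), (30, 169), (32, 118), (34, 155), (36, 178), (38, 177), (40, 155), (42, 176), (44, 171), (46, 213), (48, 226)]
0 [326.4  76.5]
0.1 [326.4  74.4]
0.2 [326.4  74. ]
```

The bar is down in front of the rim, at about x = -71 in jar axes. I'll touch it once more to confirm it stayed fully down.

Run:
```python
from go import *
wps([(-40,0,70),(-66,0,25),(-66,0,14)],scoopR(np.radians(9.9),0,-1))
```

```text
rot [-0.004  0.501 -0.003] q [ 54.7   9.6 -70.2 125.4  26.7  24.5  64.9] t 29.8833 jarpos [ 35.9  -0.2 106.9] F jar [ 0.3 -0.3  0.2]
[-40   0  70] [7.51 0.02 3.86]
[-66   0  25] [10.    0.03  8.42]
[-66   0  14] [9.98 0.04 9.52]
```

Call:
{"method": "apply_moves", "body": {"rows": [{"x":4,"y":0,"z":0,"rx":0,"ry":0.12,"rz":0,"claw":0},{"x":8,"y":0,"z":0,"rx":0,"ry":0.24,"rz":0,"claw":0},{"x":10,"y":0,"z":1,"rx":0,"ry":0.36,"rz":0,"claw":0},{"x":10,"y":0,"z":3,"rx":0,"ry":0.48,"rz":0,"claw":0},{"x":10,"y":0,"z":5,"rx":0,"ry":0.5,"rz":0,"claw":0},{"x":10,"y":0,"z":7,"rx":0,"ry":0.5,"rz":0,"claw":0},{"x":10,"y":0,"z":8.4,"rx":0,"ry":0.5,"rz":0,"claw":0},{"x":10,"y":0,"z":8.4,"rx":0,"ry":0.5,"rz":0,"claw":0},{"x":10,"y":0,"z":9.2,"rx":0,"ry":0.5,"rz":0,"claw":0},{"x":10,"y":0,"z":9.2,"rx":0,"ry":0.5,"rz":0,"claw":0}]}}

```text
time_s: 30.72
tool_pos: [0.4926, 0.0392, 0.1087]
tool_rot: [[-0.986, -0.169, 0.003], [-0.169, 0.986, -0.001], [-0.003, -0.001, -1.0]]
contact_force: [-0.9, 0.6, -0.9]
opening: -0.0
finger_force: 0.0
```

Run:
```python
from go import *
wps([(-66,0,11),(-66,0,9)],scoopR(np.radians(9.9),0,-1))
```

```text
rot [-0.001  0.003 -0.003] q [ 34.3  31.4 -58.  117.1  35.1  50.5  56.3] t 30.7167 jarpos [-65.4   0.3  16.3] F jar [-1.1  0.7 -0.4]
[-66   0  11] [-0.21 -0.03  0.49]
[-66   0   9] [-0.31 -0.03  0.66]
```

Call:
{"method": "apply_moves", "body": {"rows": [{"x":-0.15,"y":0,"z":0.2,"rx":0,"ry":0,"rz":0,"claw":0},{"x":-0.2,"y":0,"z":0.4,"rx":0,"ry":0,"rz":0,"claw":0},{"x":-0.2,"y":0,"z":0.4,"rx":0,"ry":0,"rz":0,"claw":0}]}}

```text
time_s: 30.97
tool_pos: [0.4943, 0.0388, 0.1055]
tool_rot: [[-0.986, -0.168, 0.005], [-0.168, 0.986, -0.002], [-0.005, -0.003, -1.0]]
contact_force: [0.0, -0.2, 0.5]
opening: 0.0
finger_force: 0.0
```

Call:
{"method": "apply_moves", "body": {"rows": [{"x":-0.05,"y":0,"z":0.1,"rx":0,"ry":0,"rz":0,"claw":0},{"x":-0.07,"y":0,"z":0.2,"rx":0,"ry":0,"rz":0,"claw":0},{"x":-0.07,"y":0,"z":0.2,"rx":0,"ry":0,"rz":0,"claw":0}]}}

```text
time_s: 31.22
tool_pos: [0.4951, 0.0391, 0.1039]
tool_rot: [[-0.986, -0.168, 0.005], [-0.168, 0.986, -0.002], [-0.005, -0.003, -1.0]]
contact_force: [-2.8, -0.6, 6.8]
opening: 0.0001
finger_force: 3.3
```

Call:
{"method": "apply_moves", "body": {"rows": [{"x":0,"y":0,"z":0.1,"rx":0,"ry":0,"rz":0,"claw":0},{"x":0,"y":0,"z":0.2,"rx":0,"ry":0,"rz":0,"claw":0},{"x":0,"y":0,"z":0.2,"rx":0,"ry":0,"rz":0,"claw":0}]}}

```text
time_s: 31.47
tool_pos: [0.4957, 0.0392, 0.1027]
tool_rot: [[-0.986, -0.168, 0.006], [-0.168, 0.986, -0.003], [-0.006, -0.004, -1.0]]
contact_force: [-3.8, -2.0, 13.9]
opening: -0.0
finger_force: 6.8
```

Contact resumes about 2 mm above the stop, so the clamp is holding at about 0.02 rad. I'll press once more, then touch the knob top to check the lid's height.

Call:
{"method": "apply_moves", "body": {"rows": [{"x":0,"y":0,"z":0.2,"rx":0,"ry":0,"rz":0,"claw":0},{"x":0,"y":0,"z":0.35,"rx":0,"ry":0,"rz":0,"claw":0},{"x":0,"y":0,"z":0.35,"rx":0,"ry":0,"rz":0,"claw":0},{"x":0.2,"y":0,"z":-0.5,"rx":0,"ry":0,"rz":0,"claw":0},{"x":0.3,"y":0,"z":-3,"rx":0,"ry":0,"rz":0,"claw":0},{"x":0.3,"y":0,"z":-6,"rx":0,"ry":-0.05,"rz":0,"claw":0},{"x":0,"y":0,"z":-9,"rx":0,"ry":-0.17,"rz":0,"claw":0},{"x":-1,"y":0,"z":-10,"rx":0,"ry":-0.29,"rz":0,"claw":0},{"x":-3,"y":0,"z":-10,"rx":0,"ry":-0.41,"rz":0,"claw":0},{"x":-4,"y":0,"z":-10,"rx":0,"ry":-0.52,"rz":0,"claw":0},{"x":-4,"y":0,"z":-10,"rx":0,"ry":-0.52,"rz":0,"claw":0},{"x":-4,"y":0,"z":-10,"rx":0,"ry":-0.52,"rz":0,"claw":0}]}}

```text
time_s: 32.47
tool_pos: [0.5325, 0.0451, 0.2007]
tool_rot: [[-0.855, -0.168, 0.49], [-0.149, 0.986, 0.079], [-0.497, -0.006, -0.868]]
contact_force: [0.4, -0.2, 0.4]
opening: 0.0
finger_force: 0.0
```

Run:
```python
from go import *
wps([(0,0,50),(0,0,42),(0,0,36)],jtool(J))
```

```text
rot [-0.007 -0.004 -0.   ] q [ 44.7  11.8 -61.1 129.   40.1  19.2  51.5] t 32.4667 jarpos [15.5 -0.7 75.8] F jar [ 0.5 -0.2  0.1]
[ 0  0 50] [1.54 0.08 2.59]
[ 0  0 42] [1.54 0.09 3.39]
[ 0  0 36] [1.53 0.09 3.99]
```

Call:
{"method": "apply_moves", "body": {"rows": [{"x":1,"y":0,"z":0.5,"rx":0,"ry":0,"rz":0,"claw":0},{"x":1.5,"y":0.1,"z":2,"rx":0,"ry":0,"rz":0,"claw":0},{"x":1.5,"y":0.1,"z":3,"rx":0,"ry":0,"rz":0,"claw":0},{"x":1.5,"y":0.1,"z":3.6,"rx":0,"ry":0,"rz":0,"claw":0},{"x":1.5,"y":0.1,"z":3.6,"rx":0,"ry":0,"rz":0,"claw":0}]}}

```text
time_s: 32.88
tool_pos: [0.5398, 0.0483, 0.1619]
tool_rot: [[-0.855, -0.169, 0.491], [-0.148, 0.986, 0.082], [-0.498, -0.003, -0.867]]
contact_force: [-0.8, -0.1, -0.3]
opening: 0.0002
finger_force: 0.0
```

Call:
{"method": "apply_moves", "body": {"rows": [{"x":0,"y":0,"z":0.1,"rx":0,"ry":0,"rz":0,"claw":0},{"x":0,"y":0,"z":0.2,"rx":0,"ry":0,"rz":0,"claw":0},{"x":0,"y":0,"z":0.2,"rx":0,"ry":0,"rz":0,"claw":0}]}}

```text
time_s: 33.13
tool_pos: [0.5402, 0.0481, 0.1612]
tool_rot: [[-0.853, -0.168, 0.494], [-0.147, 0.986, 0.082], [-0.5, -0.002, -0.866]]
contact_force: [0.2, -0.1, -0.1]
opening: 0.0002
finger_force: 0.0
```

Run:
```python
from go import *
wps([],jtool(J))
```

```text
rot [-0.004  0.001 -0.002] q [ 31.3  14.9 -48.3 130.9  57.5  15.3  33.7] t 33.1333 jarpos [ 2.8  0.9 37.6] F jar [ 0.1 -0.2 -0.2]
```

Call:
{"method": "apply_moves", "body": {"rows": [{"x":0.2,"y":0,"z":0.15,"rx":0,"ry":0,"rz":0,"claw":0},{"x":0.2,"y":0,"z":0.15,"rx":0,"ry":0,"rz":0,"claw":0}]}}

```text
time_s: 33.3
tool_pos: [0.5385, 0.0475, 0.1585]
tool_rot: [[-0.853, -0.168, 0.493], [-0.147, 0.986, 0.082], [-0.5, -0.003, -0.866]]
contact_force: [0.3, 0.1, -1.8]
opening: -0.0003
finger_force: 0.0
```

Call:
{"method": "apply_moves", "body": {"rows": [{"x":0,"y":0,"z":0.15,"rx":0,"ry":0,"rz":0,"claw":0},{"x":0,"y":0,"z":0.15,"rx":0,"ry":0,"rz":0,"claw":0}]}}

```text
time_s: 33.47
tool_pos: [0.5393, 0.0477, 0.1574]
tool_rot: [[-0.853, -0.168, 0.494], [-0.147, 0.986, 0.082], [-0.5, -0.003, -0.866]]
contact_force: [-6.1, -2.7, 7.1]
opening: 0.0
finger_force: 5.0
```

Run:
```python
from go import *
wps([],jtool(J))
```

```text
rot [-0.005  0.    -0.002] q [ 30.2  15.1 -47.1 131.3  59.4  14.9  31.8] t 33.4667 jarpos [ 0.1  0.7 34.7] F jar [-2.1 -1.6  9.4]
```

The knob top is about 4 mm below where it rested uncompressed, so the lid is tight. I'll retract clear and hand in.

Call:
{"method": "apply_moves", "body": {"rows": [{"x":0,"y":0,"z":-1,"rx":0,"ry":0,"rz":0,"claw":0},{"x":0,"y":0,"z":-4,"rx":0,"ry":0,"rz":0,"claw":0},{"x":0,"y":0,"z":-8,"rx":0,"ry":0,"rz":0,"claw":0},{"x":0,"y":0,"z":-12,"rx":0,"ry":0,"rz":0,"claw":0},{"x":0,"y":0,"z":-12,"rx":0,"ry":0,"rz":0,"claw":0},{"x":0,"y":0,"z":-12,"rx":0,"ry":0,"rz":0,"claw":0},{"x":0,"y":0,"z":-12,"rx":0,"ry":0,"rz":0,"claw":0}]}}

```text
time_s: 34.05
tool_pos: [0.4834, 0.0283, 0.2431]
tool_rot: [[-0.866, -0.152, 0.476], [-0.14, 0.988, 0.061], [-0.479, -0.014, -0.877]]
contact_force: [0.0, 0.7, 0.5]
opening: 0.0001
finger_force: 0.0
```

Run:
```python
from go import *
s=arm.state();print(s["contact_force"].round(1),s["tool_pos"],np.abs(s["joint_vel"]).max())
print(arm.hand_in())
```

```text
[0.  0.7 0.5] [0.48339964 0.0283326  0.24305874] 125.02906948318072
the job is handed in; nothing more can be done
None
```

I handed the job in at about 34 s: walnuts in the jar, scoop set down on the marble, lid clamped tight by touch checks (scoop not re-imaged). No verdict came back, and the arm was still moving (one joint at 125 deg/s), clear of everything, when I handed in.

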